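Change the bricks on a stone-polishing head and clock its rim

TASK

Change the bricks on the stone-polishing head: lift the worn-down bricks out of its pockets and put them in the crate, and fit every full-height brick from the crate, foot down, into its own pocket (any pocket), leaving the other oddments in the crate. Then push the dial indicator's slide fully home so that its plunger presses on the head's rim, crank the head through at least one full turn to find the high spot, and leave it standing with the high spot at the plunger, where the dial reads highest, so that I can mark it. Leave the indicator on the rim, the bricks seated, and the tin can and the marble offcut alone.

Things in the scene. Friction and masses are not known exactly. Their poses are not given: they have to be found in the camera images.
- stand: clocking stand fixed to the bench: grey base 200 x 370 x 20 mm with an upright spindle that carries the polishing head, and a slide for a dial indicator. Origin: on the spindle axis, at bench height; z up; the indicator's slide lies on its -y side and the plunger points along +y, straight at the spindle axis
- head_hub (a point): top of the hub nut on the spindle axis, 108 mm above the bench (the nut's top is 60 mm above the head's underside)
- head (a joint): angle of the polishing head about its upright spindle, rad, positive anticlockwise from above, no stops. A disc 190 mm across: dark steel rim (48 to 68 mm above the bench) under a plate with pockets. Turns stiffly (0.15 N m), stays where left. The rim is out of true: one unmarked high spot, low spot opposite, 6 mm between, smooth in between. Its place differs each start; this angle does not tell it
- crank_grip (a point): black upright crank grip, 22 mm across and 46 mm tall, that spins freely on the crank arm, 75 mm from the spindle axis; the head turns with it. Point: in the grip 18 mm below its top, 136 mm above the bench. It stands half-way between two pockets and higher than fitted bricks (tops 112 mm above the bench)
- carriage (a joint): place of the indicator's slide, m: 0 fully back, 0.040 fully home against its stop, towards the spindle; starts at 0 to 0.012. It drags with about 6 N and stays where it is left. Only fully home is the plunger pressed against the rim all the way round
- slide_post (a point): upright black post to move the slide by, 20 mm across, fixed on the slide behind the dial. Point: on its axis, 12 mm below its top, which is 110 mm above the bench; 232 mm from the spindle axis with the slide fully back, 192 mm fully home. The dial (52 mm across, top 70 mm above the bench, centre 46 mm from the post towards the spindle) lies face up
- plunger (a joint): how far the indicator's sprung plunger is pushed in, m (0 free, 0.011 the most; 1 to 4 N). The dial's black needle shows it: straight towards the spindle at 0, one turn clockwise for 10 mm. With the slide fully home it reads about 2 mm at the rim's low spot and about 8 mm at its high spot
- crate: low plywood crate 235 (x) x 335 (y) x 30 mm fixed to the bench, walls and floor 8 mm thick. Origin: centre of its underside, x and y along its sides
- brick0_mid (a point): full-height abrasive brick, one of two or three (any may be absent): dark grey block 64 x 36 mm on a black foot 58 x 32 x 8, 36 mm tall overall, 0.17 kg, starts in the crate standing on its foot. Point: its centre, 18 mm above its underside; x along its length, y across its width, z up. Its two ends are alike: a half turn makes no difference
- brick1_mid (a point): full-height abrasive brick, one of two or three (any may be absent): dark grey block 64 x 36 mm on a black foot 58 x 32 x 8, 36 mm tall overall, 0.17 kg, starts in the crate standing on its foot. Point: its centre, 18 mm above its underside; x along its length, y across its width, z up. Its two ends are alike: a half turn makes no difference
- brick2_mid (a point): full-height abrasive brick, one of two or three (any may be absent): dark grey block 64 x 36 mm on a black foot 58 x 32 x 8, 36 mm tall overall, 0.17 kg, starts in the crate standing on its foot. Point: its centre, 18 mm above its underside; x along its length, y across its width, z up. Its two ends are alike: a half turn makes no difference
- pocket0 (a point): one of three alike pockets on top of the head, 62 mm from the spindle axis. Origin: centre of its floor, 76 mm above the bench; x along its length (along the circumference), y towards the spindle, z up. Inside 63 x 37 mm between ribs 7 tall and 5 thick. It takes the foot of an upright brick lengthwise; the grey block stays above the ribs
- pocket1 (a point): one of three alike pockets on top of the head, 62 mm from the spindle axis. Origin: centre of its floor, 76 mm above the bench; x along its length (along the circumference), y towards the spindle, z up. Inside 63 x 37 mm between ribs 7 tall and 5 thick. It takes the foot of an upright brick lengthwise; the grey block stays above the ribs
- pocket2 (a point): one of three alike pockets on top of the head, 62 mm from the spindle axis. Origin: centre of its floor, 76 mm above the bench; x along its length (along the circumference), y towards the spindle, z up. Inside 63 x 37 mm between ribs 7 tall and 5 thick. It takes the foot of an upright brick lengthwise; the grey block stays above the ribs
- worn0_mid (a point): worn-down brick, one of one or two (either may be absent): same plan as the full-height ones (64 x 36 mm on a foot 58 x 32 x 8) but only 18 mm tall overall, 0.085 kg; starts seated in a pocket of the head. Point: its centre, 9 mm above its underside; x along its length, z up
- worn1_mid (a point): worn-down brick, one of one or two (either may be absent): same plan as the full-height ones (64 x 36 mm on a foot 58 x 32 x 8) but only 18 mm tall overall, 0.085 kg; starts seated in a pocket of the head. Point: its centre, 9 mm above its underside; x along its length, z up
- flange_mid (a point): steel flange in the crate, 62 mm across and 24 mm tall. Point: its centre, half-way up. It stays in the crate
- barstub_mid (a point): stub of square steel bar in the crate, 76 x 20 x 20 mm. Point: its centre. It stays in the crate
- coupling_mid (a point): brass hexagon coupling standing in the crate, 50 mm across, 34 mm tall. Point: its centre, half-way up. It stays in the crate
- tincan_mid (a point): plain closed tin can 68 mm across, 100 mm tall, standing on the bench; point half-way up. Not part of the job
- offcut_mid (a point): marble offcut 110 x 70 x 20 mm lying on the far side of the bench; point at its centre. Not part of the job
Not all that is in view belongs to the job. What is meant by the part that bears flange_mid is not green, and is the larger of those in its own colour. Of the things like the part that bears barstub_mid, leave any that is blue; of the rest the larger one is meant.

How it is judged:
On the way, in this order (a step that is already met when the one before it is completed fails the run):
1. the worn bricks are in the crate and every full-height brick that is there sits upright in a pocket of the head, released (x of worn0_mid in the frame of crate between -0.11 and 0.11 m and y of worn0_mid in the frame of crate between -0.16 and 0.16 m and z of each of worn0_mid, worn1_mid in the frame of crate below 0.05 m and x of worn1_mid in the frame of crate between -0.11 and 0.11 m and y of worn1_mid in the frame of crate between -0.16 and 0.16 m and ((horizontal distance between brick0_mid and pocket0 below 0.006 m and z of brick0_mid in the frame of pocket0 between 0.012 and 0.0205 m and angle between the x axis of brick0_mid and the x axis of pocket0, either way round below 0.17 rad) or (horizontal distance between brick0_mid and pocket1 below 0.006 m and z of brick0_mid in the frame of pocket1 between 0.012 and 0.0205 m and angle between the x axis of brick0_mid and the x axis of pocket1, either way round below 0.17 rad) or (horizontal distance between brick0_mid and pocket2 below 0.006 m and z of brick0_mid in the frame of pocket2 between 0.012 and 0.0205 m and angle between the x axis of brick0_mid and the x axis of pocket2, either way round below 0.17 rad)) and ((horizontal distance between brick1_mid and pocket0 below 0.006 m and z of brick1_mid in the frame of pocket0 between 0.012 and 0.0205 m and angle between the x axis of brick1_mid and the x axis of pocket0, either way round below 0.17 rad) or (horizontal distance between brick1_mid and pocket1 below 0.006 m and z of brick1_mid in the frame of pocket1 between 0.012 and 0.0205 m and angle between the x axis of brick1_mid and the x axis of pocket1, either way round below 0.17 rad) or (horizontal distance between brick1_mid and pocket2 below 0.006 m and z of brick1_mid in the frame of pocket2 between 0.012 and 0.0205 m and angle between the x axis of brick1_mid and the x axis of pocket2, either way round below 0.17 rad)) and ((horizontal distance between brick2_mid and pocket0 below 0.006 m and z of brick2_mid in the frame of pocket0 between 0.012 and 0.0205 m and angle between the x axis of brick2_mid and the x axis of pocket0, either way round below 0.17 rad) or (horizontal distance between brick2_mid and pocket1 below 0.006 m and z of brick2_mid in the frame of pocket1 between 0.012 and 0.0205 m and angle between the x axis of brick2_mid and the x axis of pocket1, either way round below 0.17 rad) or (horizontal distance between brick2_mid and pocket2 below 0.006 m and z of brick2_mid in the frame of pocket2 between 0.012 and 0.0205 m and angle between the x axis of brick2_mid and the x axis of pocket2, either way round below 0.17 rad)) and angle between each of brick0_mid, brick1_mid, brick2_mid's own z axis and vertical below 0.12 rad and contact force between the fingers and brick0 below 0.3 N and contact force between the fingers and brick1 below 0.3 N and contact force between the fingers and brick2 below 0.3 N), for 0.2 s.
2. with the indicator's slide fully home, the head is turned past the low spot of its rim (a full turn passes it) (value of joint carriage above 0.039 m and value of joint plunger between 0.001 and 0.0026 m), for 0.15 s.
At the end, for the whole second after the job is handed in: Every full-height brick present sits in a pocket (centre within 6 mm, within 10 degrees, bottomed, upright); slide home (over 39 of 40 mm); the indicator on the rim reads over 7.6 mm (about 8 at the high spot), head still; worn bricks, flange, bar stub and coupling in the crate (x of worn0_mid in the frame of crate between -0.11 and 0.11 m and y of worn0_mid in the frame of crate between -0.16 and 0.16 m and z of each of worn0_mid, worn1_mid, flange_mid, barstub_mid, coupling_mid in the frame of crate below 0.05 m and x of worn1_mid in the frame of crate between -0.11 and 0.11 m and y of worn1_mid in the frame of crate between -0.16 and 0.16 m and ((horizontal distance between brick0_mid and pocket0 below 0.006 m and z of brick0_mid in the frame of pocket0 between 0.012 and 0.0205 m and angle between the x axis of brick0_mid and the x axis of pocket0, either way round below 0.17 rad) or (horizontal distance between brick0_mid and pocket1 below 0.006 m and z of brick0_mid in the frame of pocket1 between 0.012 and 0.0205 m and angle between the x axis of brick0_mid and the x axis of pocket1, either way round below 0.17 rad) or (horizontal distance between brick0_mid and pocket2 below 0.006 m and z of brick0_mid in the frame of pocket2 between 0.012 and 0.0205 m and angle between the x axis of brick0_mid and the x axis of pocket2, either way round below 0.17 rad)) and ((horizontal distance between brick1_mid and pocket0 below 0.006 m and z of brick1_mid in the frame of pocket0 between 0.012 and 0.0205 m and angle between the x axis of brick1_mid and the x axis of pocket0, either way round below 0.17 rad) or (horizontal distance between brick1_mid and pocket1 below 0.006 m and z of brick1_mid in the frame of pocket1 between 0.012 and 0.0205 m and angle between the x axis of brick1_mid and the x axis of pocket1, either way round below 0.17 rad) or (horizontal distance between brick1_mid and pocket2 below 0.006 m and z of brick1_mid in the frame of pocket2 between 0.012 and 0.0205 m and angle between the x axis of brick1_mid and the x axis of pocket2, either way round below 0.17 rad)) and ((horizontal distance between brick2_mid and pocket0 below 0.006 m and z of brick2_mid in the frame of pocket0 between 0.012 and 0.0205 m and angle between the x axis of brick2_mid and the x axis of pocket0, either way round below 0.17 rad) or (horizontal distance between brick2_mid and pocket1 below 0.006 m and z of brick2_mid in the frame of pocket1 between 0.012 and 0.0205 m and angle between the x axis of brick2_mid and the x axis of pocket1, either way round below 0.17 rad) or (horizontal distance between brick2_mid and pocket2 below 0.006 m and z of brick2_mid in the frame of pocket2 between 0.012 and 0.0205 m and angle between the x axis of brick2_mid and the x axis of pocket2, either way round below 0.17 rad)) and angle between each of brick0_mid, brick1_mid, brick2_mid's own z axis and vertical below 0.12 rad and value of joint carriage above 0.039 m and value of joint plunger above 0.0076 m and velocity of joint head between -0.05 and 0.05 rad/s and x of flange_mid in the frame of crate between -0.11 and 0.11 m and y of flange_mid in the frame of crate between -0.16 and 0.16 m and x of barstub_mid in the frame of crate between -0.11 and 0.11 m and y of barstub_mid in the frame of crate between -0.16 and 0.16 m and x of coupling_mid in the frame of crate between -0.11 and 0.11 m and y of coupling_mid in the frame of crate between -0.16 and 0.16 m); the robot touches nothing.
It fails at once if the tin can is moved more than 4 cm (distance of tincan_mid from where it was at the start of the episode above 0.04 m).
It fails at once if the marble offcut is moved more than 4 cm (distance of offcut_mid from where it was at the start of the episode above 0.04 m).
Of brick0, brick1, brick2 only 2 to 3 are there at a start; the rules pass over those that are not, and their reading is None.
Of worn0, worn1 only 1 to 2 are there at a start; the rules pass over those that are not, and their reading is None.
At some moment in a run one of brick0, brick1, brick2 may be knocked a few centimetres aside while the robot is not near it.
It also fails if it takes over 210 s, if anything falls off the work surface, if the arm or the gripper's body presses on something with over 40 N, if the wrist force passes 120 N, or if a joint passes its speed limit or range.

ROBOT

A 7-joint arm with a two-finger parallel gripper is mounted at the origin on the work surface. World frame = base frame: x ahead of the robot, y to its left, z up, the work surface at z = 0. Lengths are in m, angles in rad, forces in N, time in s.
With the tool pointing down it reaches from about 0.425 to 0.925 m from the base axis. Payload 6.8 kg.
Tool frame: the origin (TCP) lies at the very end of the fingers, on their centre line; the grasp point (between the pads) lies 19 mm behind it (bot.grip_depth is the distance from the TCP to the grasp point, in m); z points along the fingers, y is the direction in which the jaws open and shut (so a half turn about z gives the same grasp; the last joint's range is limited). The gripper opens to 85 mm and grips with 20 to 120 N. Pads are 22 mm wide; open, the fingers measure 114 mm over their backs; the gripper's body (76 mm by 85 mm) begins 54 mm behind the grasp point. The pads swing forward as they close: fully open they stand 13 mm farther back than shut.
Start: joints at [-1.45, 0.477, 0.022, 1.555, -0.011, 1.109, -0.083], TCP at [0.153, 0.657, 0.205] pointing down, gripper open.
Joint ranges: [-2.96, 2.96], [-0.34, 2.1], [-1.41, 1.46], [0.24, 2.44], [-1.37, 4.51], [0.17, 1.92], [-2.96, 2.96]. Speed limits (rad/s): [2.39, 2.39, 3.14, 3.14, 3.14, 3.14, 3.14].

INTERFACE

Orientations are given as a unit quaternion [w, x, y, z].
In Python, from station import bot gives the robot as it stands.
- The arm moves only by the tool step_arm, never from a script. Its argument "increments" is a list of rows, each a list of 7 numbers: the shift along the world's x, y, z in m, then the turn, a rotation vector about the world's x, y, z in degrees, then the gripper command: -1 is fully open, 1 is shut, values between are in proportion. In form: [[dx, dy, dz, rx, ry, rz, fingers], ...]. A call has 1 to 10 rows; each row is the pose to reach, as a shift and turn from the pose commanded when the call began; what a row does not reach only later rows make up. A row lasts 1/12 s, in which the tool goes at most 41.7 mm and 7.16 degrees, less where a joint would pass 70% of its speed; a pose out of reach is approached as far as the arm can. A call with a gripper value outside its range is refused whole. The fingers move at their own pace and stop on an object; "force" is the grip in N (left out, the last holds). Time passes only in rows, so rows that repeat a pose let the fingers close. It gives the time, the measured TCP pose, the force and the opening at its end, in the units of the state.
- bot.get_obs(): the state, without advancing time (a new reading comes with each control period).
- bot.read_camera(name): name is "side" or "top" or "wrist"; returns a dict with "color" (400x640x3 uint8, red, green, blue), "intrinsics" (3x3 intrinsics, pixels), "extrinsics" (4x4, takes a point from camera to world coordinates). Camera axes: x right, y up, looking along -z (the intrinsics and any distortion apply to the point x, -y, -z); pixel columns grow to the right and rows downward; lengths in m; the calibration is good to about 2 mm. A picture is of the moment at which its call begins. There is no depth.
- bot.hand_in(): hands the job in, once; it reports no verdict.
Trained networks look in the newest picture that a camera, given by its name, has taken for a name from the list of things; names that differ only in an ending like _2 or _b are one class to them, and where a whole thing is asked for, a point or a joint stands for the part that bears it (a point fixed in the world has none). Each returns a list of dicts, best first, with "conf" (0 to 1); they miss things now and then, are a little off and sometimes report something else, mostly with a low value. They report only what shows in the picture. A call takes as long as a camera call. They do not tell look-alikes from the thing itself.
- bot.recognise(thing, camera): "location" ([column, row] as shares, 0 to 1, of the picture: columns of its width, rows of its height, amid what is visible of it).
- bot.place_of(thing, camera): "location" ([column, row] as shares, 0 to 1, of the picture: columns of its width, rows of its height: a listed point, or the origin of a listed thing).
The state is a dict: "t": time; "q": joint angles; "joint_vel": joint speeds; "joint_torque": joint torques, N m; "eef_pos": TCP position; "tool_rot": TCP orientation; "contact_force": force on the tool from outside, world axes, zero at the start; "torque": the same for the moment, N m; "gripper_width": opening from 0.0 (shut) to 1.0 (fully open).
Only numpy, scipy, OpenCV 4.12 (cv2) and the standard library are available. Lean on these libraries where they do the work, as an engineer would, in place of code of your own. Each camera call takes 0.05 s, during which the arm holds its last target.

## Working session

There is one attempt and no reset: what is moved stays moved. The work goes in short steps, Python scripts to look and compute and a tool call to move; the robot and the scene stay as the last step left them, time stands still between calls to the robot, and variables do not carry over. Pictures are saved under pics/ and viewed, and the job is handed in when it is done.

Besides the shell and the picture viewer there is one more tool, called after ">>>" as name([rows], argument=value, ...), one row to a line, values as JSON. step_arm: Moves the arm, as the interface text tells. Its arguments: {"type":"object","properties":{"increments":{"type":"array","items":{"type":"array","items":{"type":"number"}}},"force":{"type":"number"}},"required":["increments"]}

```bash
ls; mkdir -p pics; cat > h.py <<'E'
import numpy as np, cv2
from station import bot
def snap(name,fn=None):
    r=bot.read_camera(name)
    if fn: cv2.imwrite('pics/'+fn,cv2.cvtColor(r['color'],cv2.COLOR_RGB2BGR))
    return r
def ray(r,u,v):
    K=np.array(r['intrinsics']);E=np.array(r['extrinsics'])
    d=np.linalg.inv(K)@np.array([u,v,1.0]); d=np.array([d[0],-d[1],-d[2]])
    return E[:3,3],E[:3,:3]@d
def at_z(r,u,v,z):
    o,d=ray(r,u,v); return o+d*(z-o[2])/d[2]
def proj(r,p):
    K=np.array(r['intrinsics']);E=np.array(r['extrinsics'])
    c=np.linalg.inv(E)@np.append(p,1.0); q=K@np.array([c[0],-c[1],-c[2]]); return q[:2]/q[2]
E
python3 - <<'E'
from h import *
for c in('side','top','wrist'):
    r=snap(c,c+'0.png'); print(c,np.round(r['intrinsics'],1).tolist(),np.round(r['extrinsics'],3).tolist(),[k for k in r])
print(bot.get_obs())
E
```

```text
pics
side [[366.0, 0.0, 314.5], [0.0, 366.0, 199.4], [0.0, 0.0, 1.0]] [[-0.93, 0.266, -0.255, 0.204], [-0.368, -0.65, 0.665, 0.73], [0.011, 0.712, 0.702, 0.818], [0.0, 0.0, 0.0, 1.0]] ['color', 'intrinsics', 'extrinsics']
top [[430.0, 0.0, 318.6], [0.0, 430.0, 206.9], [0.0, 0.0, 1.0]] [[-0.001, 0.989, -0.148, 0.316], [-1.0, -0.001, 0.003, 0.087], [0.003, 0.148, 0.989, 1.173], [0.0, 0.0, 0.0, 1.0]] ['color', 'intrinsics', 'extrinsics']
wrist [[285.1, 0.0, 319.1], [0.0, 285.1, 200.0], [0.0, 0.0, 1.0]] [[0.228, -0.921, -0.316, 0.072], [0.974, 0.215, 0.077, 0.677], [-0.003, -0.326, 0.945, 0.374], [0.0, 0.0, 0.0, 1.0]] ['color', 'intrinsics', 'extrinsics']
{'t': 0.15, 'q': array([-1.4500877 ,  0.47764078,  0.02234961,  1.55618679, -0.01146856,
        1.10929557, -0.08312346]), 'joint_vel': array([ 8.45564387e-04, -2.42612137e-03,  1.18072435e-03, -1.08714753e-03,
        7.31884532e-05,  1.58577076e-03,  5.62871139e-04]), 'joint_torque': array([ 2.77345214e-03, -5.96922719e+01,  1.61009755e+00, -2.81490541e+01,
        1.26634230e-02,  6.51514769e-03,  1.79802038e-05]), 'eef_pos': array([0.15301211, 0.65693966, 0.20444452]), 'tool_rot': array([-1.61529343e-05,  1.14151851e-01,  9.93463066e-01, -7.00934567e-04]), 'contact_force': array([-0.19026418, -0.28012794,  0.23584756]), 'torque': array([-0.03027615,  0.01064097, -0.00784714]), 'gripper_width': 1.0015761094926816}
```

View pics/top0.png

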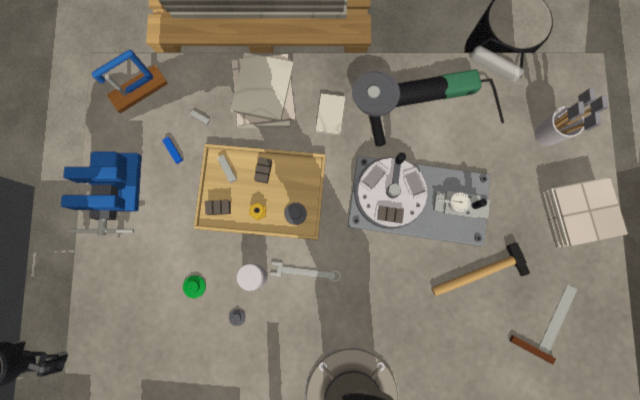

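View pics/side0.png

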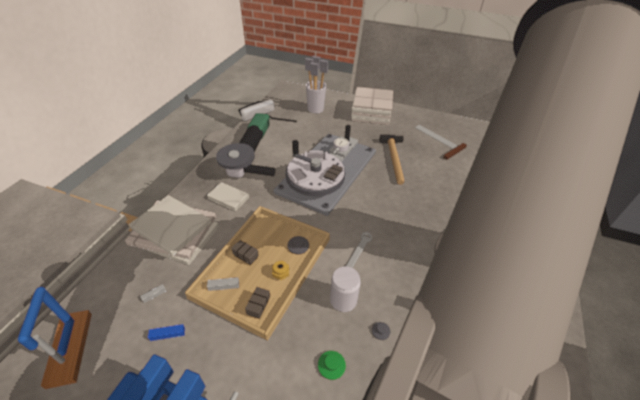

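View pics/wrist0.png

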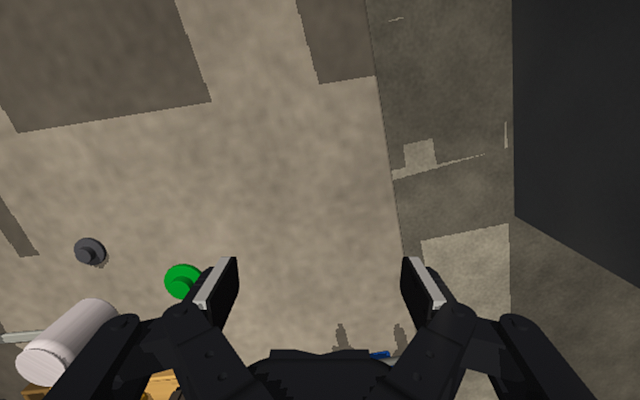

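```bash
python3 - <<'E'
from h import *
for c in('side','top'):
    r=bot.read_camera(c)
    for n in ['stand','head_hub','crank_grip','slide_post','crate','brick0_mid','pocket0','worn0_mid','flange_mid','barstub_mid','coupling_mid','tincan_mid','offcut_mid']:
        print(c,n,[(round(d['location'][0]*640),round(d['location'][1]*400),round(d['conf'],2)) for d in bot.place_of(n,c)])
E
```

```text
side stand [(317, 188, 0.96), (229, 193, 0.49)]
side head_hub [(315, 158, 0.65)]
side crank_grip [(293, 144, 0.52)]
side slide_post [(345, 129, 0.56)]
side crate [(262, 267, 0.63)]
side brick0_mid [(247, 253, 0.49)]
side pocket0 [(332, 178, 0.91), (317, 155, 0.82), (298, 174, 0.79), (341, 127, 0.56)]
side worn0_mid []
side flange_mid [(300, 242, 0.78), (382, 329, 0.7), (331, 365, 0.63), (293, 147, 0.29)]
side barstub_mid [(167, 331, 0.85), (224, 285, 0.8), (153, 296, 0.72), (343, 290, 0.59)]
side coupling_mid [(281, 269, 0.65)]
side tincan_mid [(345, 293, 0.89)]
side offcut_mid [(228, 193, 0.76), (345, 289, 0.5), (262, 268, 0.4)]
top stand [(391, 195, 0.95)]
top head_hub [(393, 190, 0.64), (390, 195, 0.6)]
top crank_grip [(392, 195, 0.69), (401, 157, 0.53)]
top slide_post [(479, 202, 0.93)]
top crate [(260, 193, 0.84), (372, 176, 0.56)]
top brick0_mid []
top pocket0 [(388, 215, 0.82), (372, 174, 0.81), (414, 182, 0.68), (250, 278, 0.19)]
top worn0_mid [(250, 275, 0.42)]
top flange_mid [(295, 214, 0.91), (192, 285, 0.73), (240, 316, 0.57)]
top barstub_mid [(228, 169, 0.63), (172, 151, 0.54), (199, 120, 0.43), (479, 202, 0.17)]
top coupling_mid [(254, 211, 0.62), (263, 170, 0.59)]
top tincan_mid [(250, 276, 0.66)]
top offcut_mid []
```

```bash
python3 - <<'E'
import cv2
a=cv2.imread('pics/top0.png')
cv2.imwrite('pics/c1.png',cv2.resize(a[140:245,190:330],None,fx=5,fy=5,interpolation=cv2.INTER_CUBIC))
cv2.imwrite('pics/c2.png',cv2.resize(a[140:250,345:500],None,fx=5,fy=5,interpolation=cv2.INTER_CUBIC))
E
```

```text
(no output)
```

View pics/c1.png

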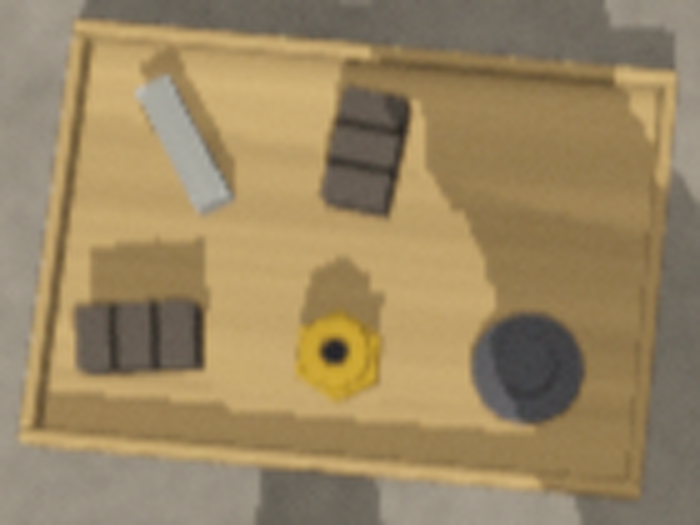

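View pics/c2.png

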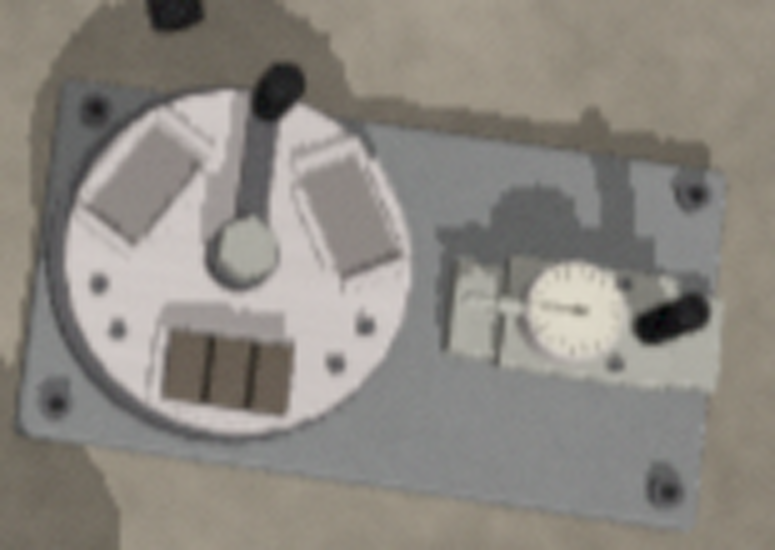

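```bash
python3 - <<'E'
from h import *
r=bot.read_camera('top')
def P(n,u,v,z): p=at_z(r,u,v,z); print(n,np.round(p,4)); return p
c=lambda x,y:(190+x/5-.4,140+y/5-.4)
d=lambda x,y:(345+x/5-.4,140+y/5-.4)
# brick A (upright in picture) top face corners z .044
for n,cs in (('A',[(341,87),(410,97),(389,215),(322,203)]),('B',[(77,303),(202,299),(204,368),(78,374)])):
    q=[P(n,*c(*k),.044)[:2] for k in cs]; q=np.array(q)
    print(n,'ctr',q.mean(0),'sides',np.linalg.norm(q-np.roll(q,-1,0),axis=1))
q=np.array([P('W',*d(*k),.094)[:2] for k in [(168,332),(294,343),(286,415),(162,397)]]); print(q.mean(0),np.linalg.norm(q-np.roll(q,-1,0),axis=1))
P('discc',*d(239,262),.08); P('hub',*d(248,245),.108); P('grip top',*d(285,82),.154); P('post top',*d(690,310),.11)
P('pocket L',*d(146,184),.076);P('pocket R',*d(350,213),.076)
for k in [(75,25),(675,72),(638,494),(22,440)]: P('crate',*c(*k),.03)
P('flange',*c(528,360),.02);P('coup',*c(337,352),.03);P('can',250,272,.1)
E
```

```text
A [0.621 0.247 0.044]
A [0.6154 0.2097 0.044 ]
A [0.5505 0.22   0.044 ]
A [0.5571 0.256  0.044 ]
A ctr [0.58600974 0.23316058] sides [0.03774842 0.06574679 0.03657928 0.06455197]
B [0.5029 0.385  0.044 ]
B [0.505  0.3187 0.044 ]
B [0.468  0.3165 0.044 ]
B [0.4648 0.3831 0.044 ]
B ctr [0.48518828 0.35083394] sides [0.06639635 0.03709694 0.06660903 0.03812626]
W [ 0.4793 -0.0681  0.094 ]
W [ 0.4736 -0.132   0.094 ]
W [ 0.4368 -0.1268  0.094 ]
W [ 0.4461 -0.0643  0.094 ]
[ 0.45894018 -0.09780056] [0.06409562 0.03709834 0.06311375 0.03343975]
discc [ 0.518  -0.1076  0.08  ]
hub [ 0.5215 -0.1074  0.108 ]
grip top [ 0.5935 -0.1193  0.154 ]
post top [ 0.4878 -0.3279  0.11  ]
pocket L [ 0.5601 -0.0609  0.076 ]
pocket R [ 0.5446 -0.1669  0.076 ]
crate [0.6599 0.3957 0.03  ]
crate [0.6331 0.0664 0.03  ]
crate [0.402  0.0868 0.03  ]
crate [0.4312 0.4153 0.03  ]
flange [0.4754 0.1463 0.02  ]
coup [0.4785 0.2483 0.03  ]
can [0.3141 0.2526 0.1   ]
```

>>> step_arm([
  [0.265,-0.235,0.055,0,0,-40,-1],
  [0.265,-0.235,0.055,0,0,-40,-1],
  [0.265,-0.235,0.055,0,0,-40,-1],
  [0.265,-0.235,0.055,0,0,-40,-1],
  [0.265,-0.235,0.055,0,0,-40,-1],
  [0.265,-0.235,0.055,0,0,-40,-1],
  [0.265,-0.235,0.055,0,0,-40,-1],
  [0.265,-0.235,0.055,0,0,-40,-1],
  [0.265,-0.235,0.055,0,0,-40,-1],
  [0.265,-0.235,0.055,0,0,-40,-1],
])

```text
t: 2.43
eef_pos: [0.4245, 0.4167, 0.2618]
tool_rot: [0.002, 0.452, 0.892, 0.001]
contact_force: [-0.3, -0.9, 0.2]
gripper_width: 1.003
```

>>> step_arm([
  [0.07,-0.38,0,0,0,-40,-1],
  [0.07,-0.38,0,0,0,-40,-1],
  [0.07,-0.38,0,0,0,-40,-1],
  [0.07,-0.38,0,0,0,-40,-1],
  [0.07,-0.38,0,0,0,-40,-1],
  [0.07,-0.38,0,0,0,-40,-1],
  [0.07,-0.38,0,0,0,-40,-1],
  [0.07,-0.38,0,0,0,-40,-1],
  [0.07,-0.38,0,0,0,-40,-1],
  [0.07,-0.38,0,0,0,-40,-1],
])

```text
t: 3.27
eef_pos: [0.4885, 0.0358, 0.2608]
tool_rot: [0.001, 0.729, 0.685, 0.0]
contact_force: [1.1, -0.5, 0.4]
gripper_width: 1.0
```

```bash
python3 - <<'E'
from h import *
o=bot.get_obs(); print(np.round(o['q'],2),o['eef_pos'])
r=snap('wrist','w1.png')
E
```

```text
[-0.76  0.11  0.62  1.95 -0.07  1.1  -0.18] [0.48853158 0.03581794 0.26081018]
```

View pics/w1.png

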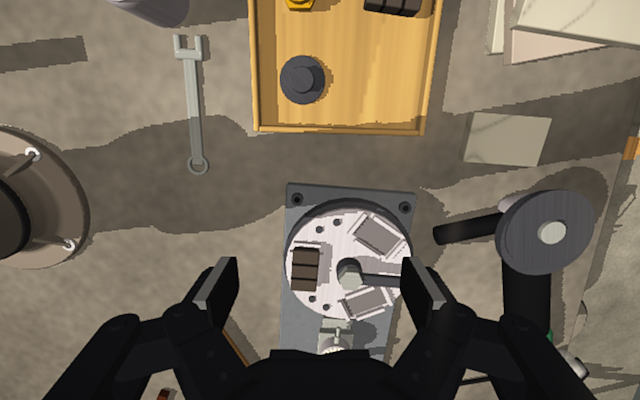

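```bash
python3 - <<'E'
import cv2
a=cv2.imread('pics/w1.png')
cv2.imwrite('pics/c3.png',cv2.resize(a[190:350,270:430],None,fx=5,fy=5,interpolation=cv2.INTER_CUBIC)[:600])
E
```

```text
(no output)
```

View pics/c3.png

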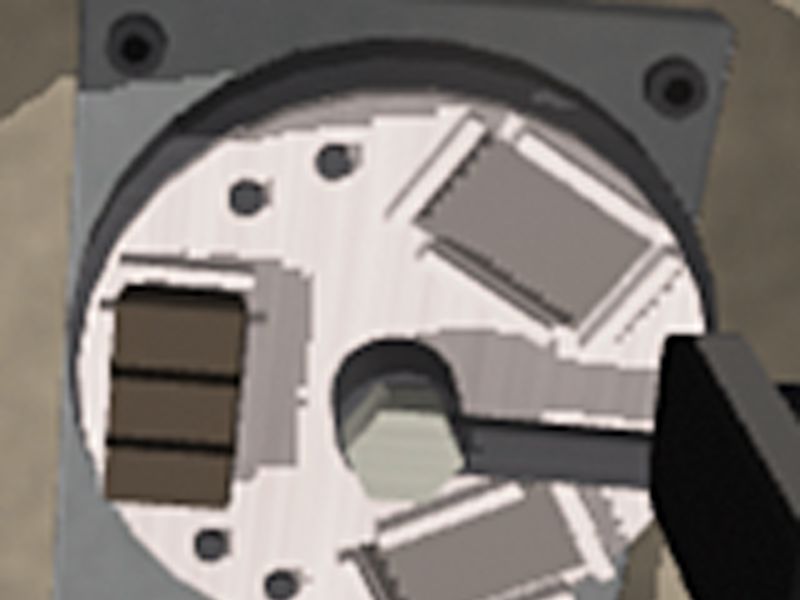

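```bash
cat >> h.py <<'E'
def quad(r,pts,z):
    q=np.array([at_z(r,u,v,z)[:2] for u,v in pts]); c=q.mean(0)
    s=np.linalg.norm(q-np.roll(q,-1,0),axis=1)
    e1=(q[1]-q[0]+q[2]-q[3]); e2=(q[3]-q[0]+q[2]-q[1])
    L=e1 if np.linalg.norm(e1)>np.linalg.norm(e2) else e2
    print('ctr',np.round(c,4),'sides',np.round(s*1000,1),'long axis deg',round(np.degrees(np.arctan2(L[1],L[0])),1)); return c
E
python3 - <<'E'
from h import *
r=bot.read_camera('wrist')
d=lambda x,y:(270+x/5-.4,190+y/5-.4)
w=quad(r,[d(*k) for k in [(118,292),(246,296),(228,505),(106,500)]],.094)
p=quad(r,[d(*k) for k in [(495,135),(655,240),(575,322),(415,215)]],.076)
hub=at_z(r,*d(406,456),.108); print('hub',hub)
for x in(w,p):
    v=x-hub[:2]; print(np.hypot(*v),np.degrees(np.arctan2(v[1],v[0])))
# top view check
t=bot.read_camera('top')
E
```

```text
ctr [ 0.4609 -0.0952] sides [34.  66.2 34.2 65.7] long axis deg -98.2
ctr [ 0.5628 -0.0587] sides [55.6 32.6 57.1 31.4] long axis deg -38.7
hub [ 0.52232286 -0.1070666   0.108     ]
0.06253338327098784 169.07818907823312
0.0630474143156419 50.08967499884538
```

```bash
python3 - <<'E'
from h import *
o=bot.get_obs(); print(o['t'],o['eef_pos'],o['joint_vel'])
E
```

```text
3.4167 [0.48813634 0.04202995 0.26036302] [-0.03181264  0.00607728 -0.0461727  -0.00336711 -0.00761928 -0.00081601
 -0.00931158]
```

```bash
python3 - <<'E'
from h import *
r=snap('wrist','w2.png')
o=bot.get_obs(); print(o['eef_pos'])
np.savez('w2.npz',i=r['intrinsics'],e=r['extrinsics'])
import cv2
a=cv2.imread('pics/w2.png')
cv2.imwrite('pics/c4.png',cv2.resize(a[190:350,270:430],None,fx=5,fy=5,interpolation=cv2.INTER_CUBIC)[:600])
print(proj(r,o['eef_pos']))
E
```

```text
[0.48800762 0.04345918 0.26021932]
[318.15463931 234.50178858]
```

View pics/c4.png

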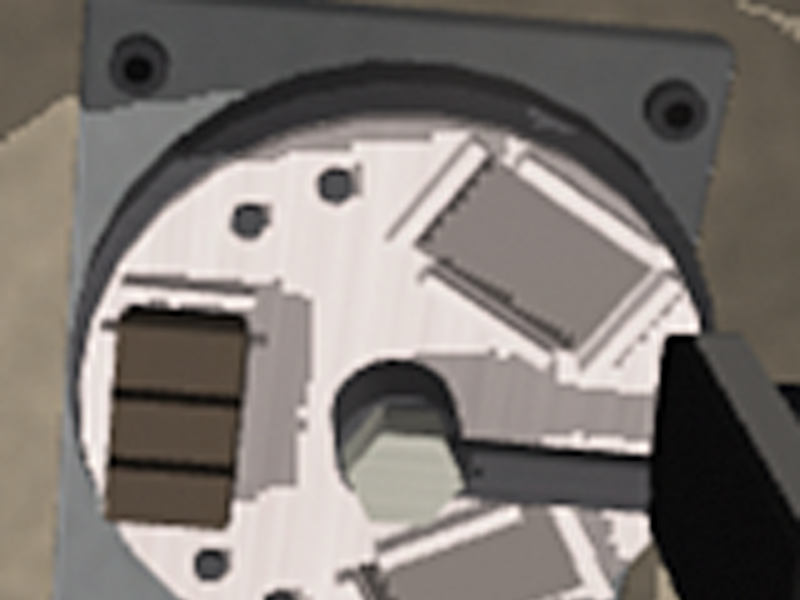

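```bash
python3 - <<'E'
from h import *
f=np.load('w2.npz'); r={'intrinsics':f['i'],'extrinsics':f['e']}
d=lambda x,y:(270+x/5-.4,190+y/5-.4)
w=quad(r,[d(*k) for k in [(118,315),(246,318),(230,528),(106,522)]],.094)
p=quad(r,[d(*k) for k in [(495,158),(655,265),(575,345),(415,240)]],.076)
hub=at_z(r,*d(408,478),.108); print('hub',hub)
for x in(w,p):
    v=x-hub[:2]; print(np.hypot(*v),np.degrees(np.arctan2(v[1],v[0])))
E
```

```text
ctr [ 0.4607 -0.0962] sides [34.1 67.1 35.  66. ] long axis deg -97.6
ctr [ 0.5626 -0.0593] sides [56.3 32.4 57.  32. ] long axis deg -38.4
hub [ 0.522869   -0.10741009  0.108     ]
0.06315265045259877 169.78647589353216
0.06237228950259766 50.426220597366175
```

>>> step_arm([
  [-0.028,-0.139,-0.06,0,0,-5.2,-0.15],
  [-0.028,-0.139,-0.06,0,0,-5.2,-0.15],
  [-0.028,-0.139,-0.06,0,0,-5.2,-0.15],
  [-0.028,-0.139,-0.06,0,0,-5.2,-0.15],
  [-0.028,-0.139,-0.1,0,0,-5.2,-0.15],
  [-0.028,-0.139,-0.1,0,0,-5.2,-0.15],
  [-0.028,-0.139,-0.1,0,0,-5.2,-0.15],
  [-0.028,-0.139,-0.1,0,0,-5.2,-0.15],
])

```text
t: 4.13
eef_pos: [0.4611, -0.0949, 0.1611]
tool_rot: [0.0, 0.755, 0.655, 0.0]
contact_force: [-0.6, 0.8, 0.7]
gripper_width: 0.577
```

```bash
python3 - <<'E'
from h import *
bot.read_camera('wrist');bot.read_camera('wrist')
r=snap('wrist','w3.png')
o=bot.get_obs(); print(o['eef_pos'],np.round(o['q'],2),o['gripper_width'],proj(r,[.460,-.0978,.094]))
E
```

```text
[ 0.46161657 -0.0954371   0.16170556] [-0.54  0.22  0.71  2.11 -0.19  0.87  0.14] 0.5740777488829307 [316.87961451 205.37715525]
```

View pics/w3.png

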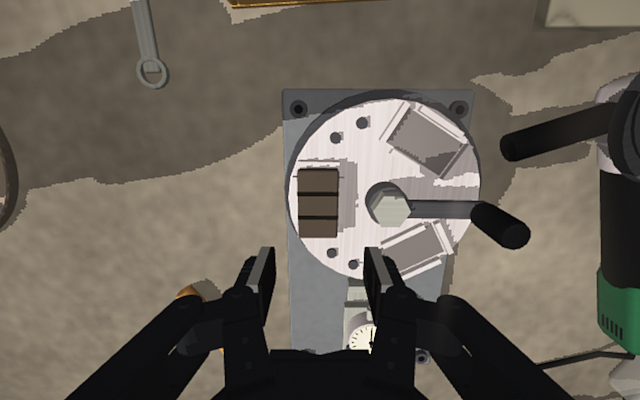

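>>> step_arm([
  [0,0.0,-0.035,0,0,0,-0.15],
  [0,0.0,-0.06,0,0,0,-0.15],
  [0,0.0,-0.0765,0,0,0,-0.15],
  [0,0.0,-0.0765,0,0,0,-0.15],
  [0,0.0,-0.0765,0,0,0,-0.15],
  [0,0.0,-0.0765,0,0,0,-0.15],
  [0,0.0,-0.0765,0,0,0,0.1],
  [0,0.0,-0.0765,0,0,0,0.4],
  [0,0.0,-0.0765,0,0,0,0.5],
  [0,0.0,-0.0765,0,0,0,0.5],
], force=40)

```text
t: 5.12
eef_pos: [0.4605, -0.0965, 0.0843]
tool_rot: [0.0, 0.756, 0.654, 0.001]
contact_force: [0.5, -0.4, 0.3]
gripper_width: 0.255
```

```bash
python3 - <<'E'
from h import *
r=snap('wrist','w4.png')
o=bot.get_obs(); print(o['eef_pos'],o['contact_force'],o['gripper_width']*85)
E
```

```text
[ 0.46036276 -0.0964857   0.08410949] [ 0.52949166 -0.80947453  0.04295161] 21.295014530626748
```

View pics/w4.png

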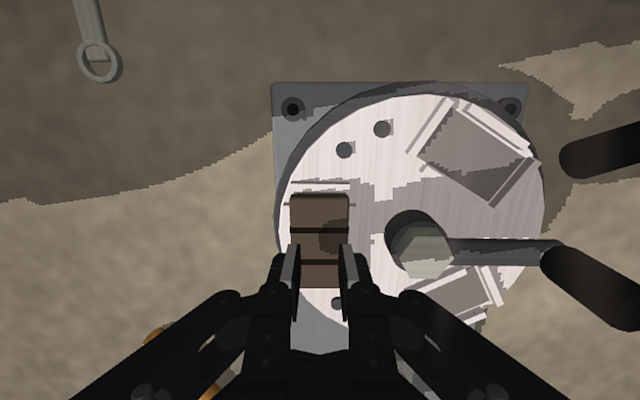

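```bash
python3 - <<'E'
import cv2
from h import *
a=cv2.imread('pics/w4.png')
cv2.imwrite('pics/c5.png',cv2.resize(a[180:340,240:400],None,fx=4,fy=4,interpolation=cv2.INTER_CUBIC)[:600])
r=snap('side','s1.png')
a=cv2.imread('pics/s1.png')
cv2.imwrite('pics/c6.png',cv2.resize(a[90:220,260:390],None,fx=4.5,fy=4.5,interpolation=cv2.INTER_CUBIC)[:600])
E
```

```text
(no output)
```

View pics/c5.png

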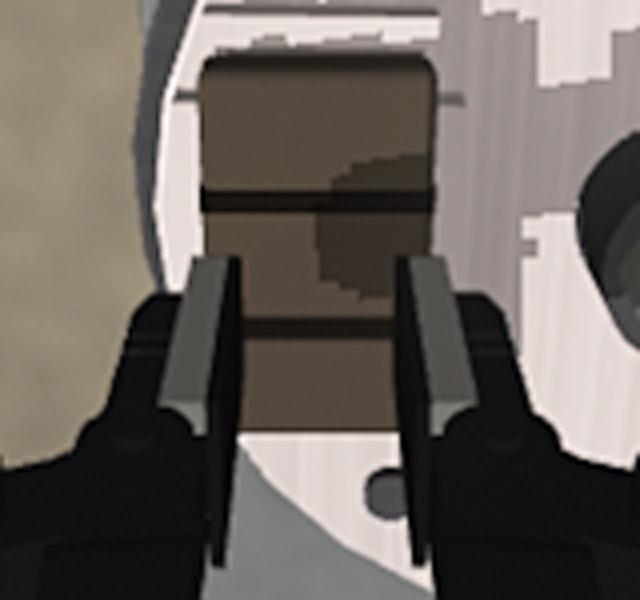

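View pics/c6.png

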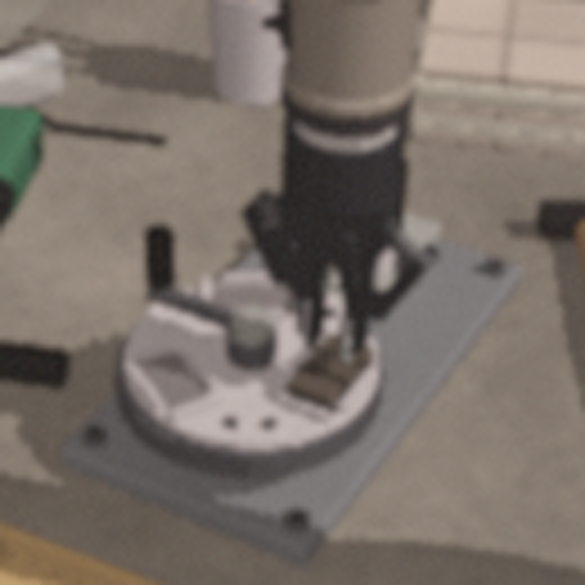

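```bash
python3 - <<'E'
from h import *
from scipy.spatial.transform import Rotation as R
r=bot.read_camera('wrist');o=bot.get_obs(); w=o['tool_rot']
M=R.from_quat([w[1],w[2],w[3],w[0]]).as_matrix()
for s in(0,.004,.008,.012,.016,.02):
  print(s,[np.round(proj(r,o['eef_pos']+M@np.array([x,y,-s])),1).tolist() for x in(-.011,.011) for y in(-.0106,.0106)])
E
```

```text
0 [[302.7, 251.4], [334.3, 251.4], [302.1, 221.3], [334.8, 221.2]]
0.004 [[302.4, 254.4], [334.6, 254.4], [301.7, 223.8], [335.1, 223.7]]
0.008 [[302.1, 257.6], [334.9, 257.5], [301.3, 226.4], [335.5, 226.4]]
0.012 [[301.7, 260.8], [335.2, 260.8], [301.0, 229.1], [335.8, 229.1]]
0.016 [[301.4, 264.3], [335.6, 264.2], [300.6, 232.0], [336.2, 231.9]]
0.02 [[301.0, 267.8], [336.0, 267.7], [300.1, 235.0], [336.6, 234.9]]
```

```bash
python3 - <<'E'
from h import *
r=bot.read_camera('side');o=bot.get_obs()
for z in(0,.01,.02,.03):
  p=proj(r,o['eef_pos']+np.array([0,0,z])); print(z,(p-[260,90])*4.5)
print((proj(r,[.4602,-.0978,.094])-[260,90])*4.5)
E
python3 - <<'E'
import cv2
a=cv2.imread('pics/s1.png')
cv2.imwrite('pics/c7.png',cv2.resize(a[135:190,310:365],None,fx=10,fy=10,interpolation=cv2.INTER_NEAREST))
E
```

```text
0 [329.89009307 372.23650022]
0.01 [330.58126276 361.04847773]
0.02 [331.28113318 349.71961587]
0.03 [331.98986965 338.24723838]
[331.05499874 359.6895121 ]
```

View pics/c7.png

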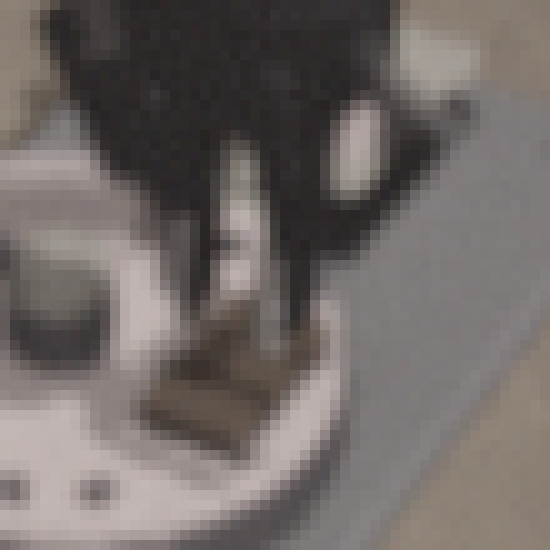

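>>> step_arm([
  [0,0,0,0,0,0,-0.15],
  [0,0,0,0,0,0,-0.15],
  [0,0,0,0,0,0,-0.15],
  [0,0,-0.004,0,0,0,-0.15],
  [0,0,-0.008,0,0,0,-0.15],
  [0,0,-0.008,0,0,0,-0.15],
  [0,0,-0.008,0,0,0,0.2],
  [0,0,-0.008,0,0,0,0.2],
  [0,0,-0.008,0,0,0,0.2],
  [0,0,-0.008,0,0,0,0.2],
])

```text
t: 6.15
eef_pos: [0.4602, -0.0966, 0.0758]
tool_rot: [0.0, 0.756, 0.654, 0.0]
contact_force: [-0.2, 0.2, -0.5]
gripper_width: 0.401
```

```bash
python3 - <<'E'
from h import *
r=snap('wrist','w5.png')
o=bot.get_obs(); print(o['eef_pos'],o['contact_force'],o['gripper_width']*85)
a=cv2.imread('pics/w5.png')
cv2.imwrite('pics/c5.png',cv2.resize(a[180:340,240:400],None,fx=4,fy=4,interpolation=cv2.INTER_CUBIC)[:600])
E
```

```text
[ 0.46019856 -0.096591    0.07580896] [0.36161255 0.60099374 0.20207113] 34.14869252583695
```

View pics/c5.png

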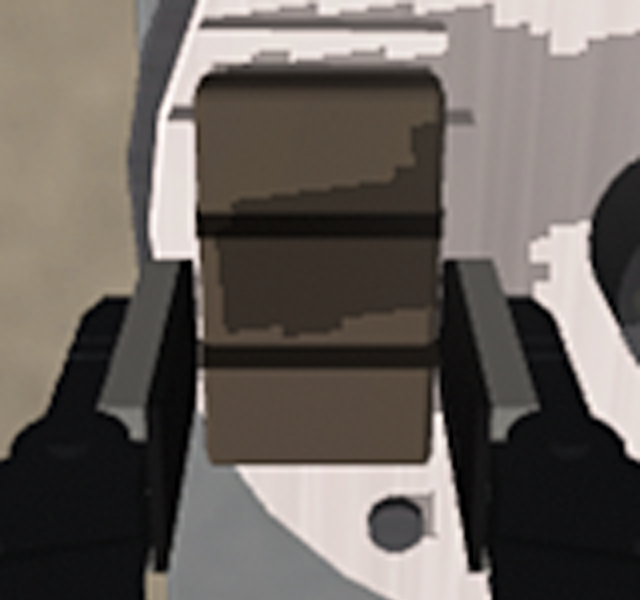

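>>> step_arm([
  [0,0,0,0,0,0,-0.15],
  [0,0,0,0,0,0,-0.15],
  [0,0,0,0,0,0,-0.15],
  [0,0,-0.005,0,0,0,-0.15],
  [0,0,-0.01,0,0,0,-0.15],
  [0,0,-0.014,0,0,0,-0.15],
  [0,0,-0.014,0,0,0,-0.15],
  [0,0,-0.014,0,0,0,-0.15],
])

```text
t: 6.87
eef_pos: [0.4597, -0.0966, 0.0613]
tool_rot: [-0.0, 0.757, 0.654, -0.0]
contact_force: [0.1, 0.2, -0.1]
gripper_width: 0.577
```

```bash
cat > look.py <<'E'
from h import *
import sys
n=sys.argv[1]
r=snap('wrist','w%s.png'%n)
o=bot.get_obs(); print(o['t'],o['eef_pos'],o['contact_force'],o['gripper_width']*85)
a=cv2.imread('pics/w%s.png'%n)
cv2.imwrite('pics/z%s.png'%n,cv2.resize(a[180:340,240:400],None,fx=4,fy=4,interpolation=cv2.INTER_CUBIC)[:600])
E
python3 look.py 6
```

```text
6.9167 [ 0.45989955 -0.0966655   0.06148597] [-0.17522464  0.00911323  0.4237884 ] 48.869706249765905
```

View pics/z6.png

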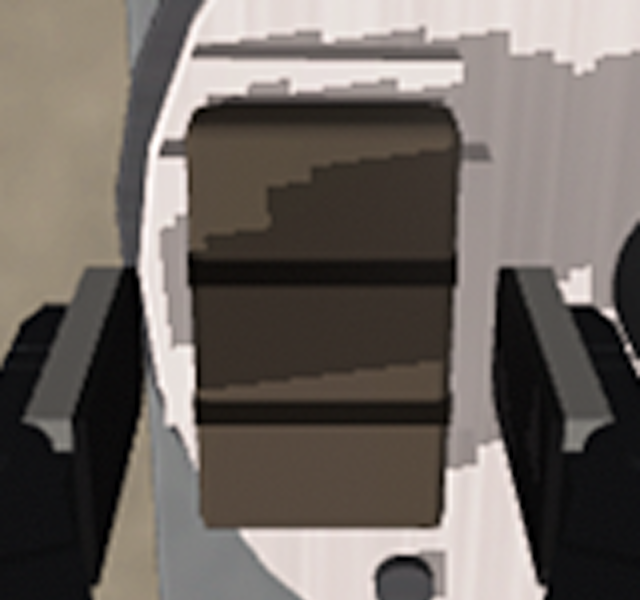

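>>> step_arm([
  [0,0.001,-0.004,0,0,0,-0.15],
  [0,0.001,-0.007,0,0,0,-0.15],
  [0,0.001,-0.007,0,0,0,-0.15],
  [0,0.001,-0.007,0,0,0,0.1],
  [0,0.001,-0.007,0,0,0,0.4],
  [0,0.001,-0.007,0,0,0,0.4],
  [0,0.001,-0.007,0,0,0,0.4],
  [0,0.001,-0.007,0,0,0,0.4],
])

```text
t: 7.58
eef_pos: [0.4617, -0.0959, 0.0561]
tool_rot: [0.001, 0.757, 0.654, 0.001]
contact_force: [-1.7, 0.0, 14.7]
gripper_width: 0.412
```

```bash
python3 look.py 7
```

```text
7.6333 [ 0.46169892 -0.09586179  0.05606525] [-1.28406187  0.47526255 13.95049854] 34.879507700185734
```

View pics/z7.png

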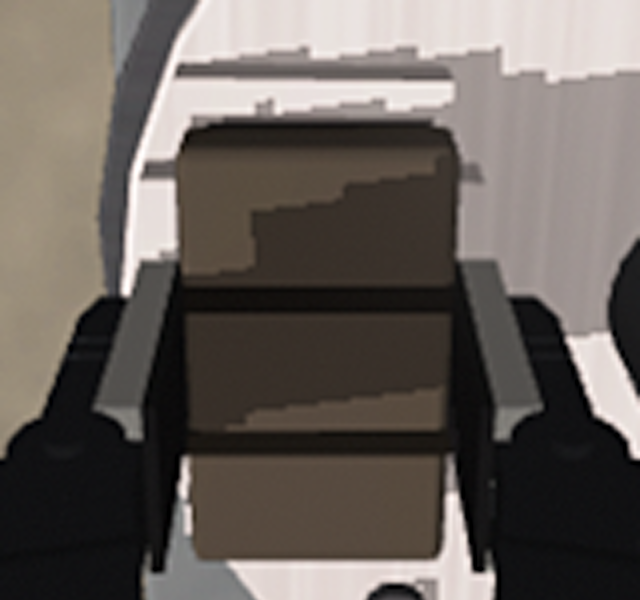

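>>> step_arm([
  [0,0,0.004,0,0,0,0.4],
  [0,0,0.01,0,0,0,0.4],
  [0,0,0.03,0,0,0,0.4],
  [0,0,0.06,0,0,0,0.4],
  [0,0,0.1,0,0,0,0.4],
  [0,0,0.13,0,0,0,0.4],
  [0,0,0.13,0,0,0,0.4],
  [0,0,0.13,0,0,0,0.4],
])

```text
t: 8.3
eef_pos: [0.4611, -0.0954, 0.1862]
tool_rot: [0.001, 0.756, 0.654, 0.002]
contact_force: [0.3, -0.5, -1.7]
gripper_width: 0.41
```

```bash
python3 look.py 8
```

```text
8.35 [ 0.45986534 -0.09518647  0.18481836] [ 0.45651696  0.32698809 -0.6530331 ] 35.20972314414995
```

View pics/w8.png

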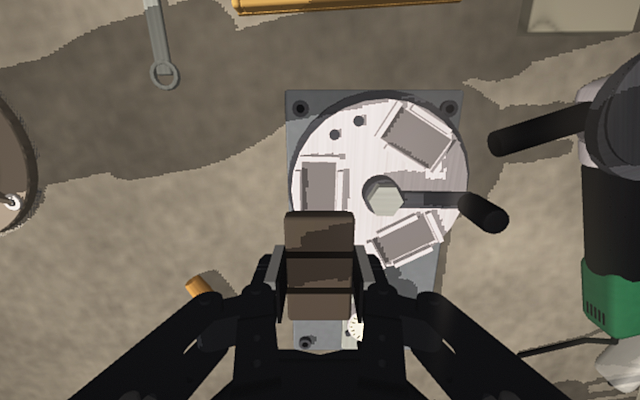

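>>> step_arm([
  [0.105,0.233,0,0,0,0,0.4],
  [0.105,0.233,0,0,0,0,0.4],
  [0.105,0.233,0,0,0,0,0.4],
  [0.105,0.233,0,0,0,0,0.4],
  [0.105,0.233,0,0,0,0,0.4],
  [0.105,0.233,0,0,0,0,0.4],
  [0.105,0.233,0,0,0,0,0.4],
  [0.105,0.233,-0.06,0,0,0,0.4],
  [0.105,0.233,-0.1,0,0,0,0.4],
  [0.105,0.233,-0.1,0,0,0,0.4],
])

```text
t: 9.18
eef_pos: [0.5603, 0.1365, 0.0781]
tool_rot: [-0.002, 0.756, 0.654, -0.005]
contact_force: [0.0, 0.6, -0.2]
gripper_width: 0.408
```

```bash
python3 look.py 9; python3 -c "
from h import *
snap('side','s9.png');print(bot.get_obs()['q'])"
```

```text
9.2333 [0.55909588 0.13590822 0.07660521] [-1.09673673 -0.6214962  -3.36923768] 34.81216457307371
[-0.75546271  0.52583147  0.54228648  1.92154044 -0.36573564  0.80403283
 -0.15774914]
```

View pics/w9.png

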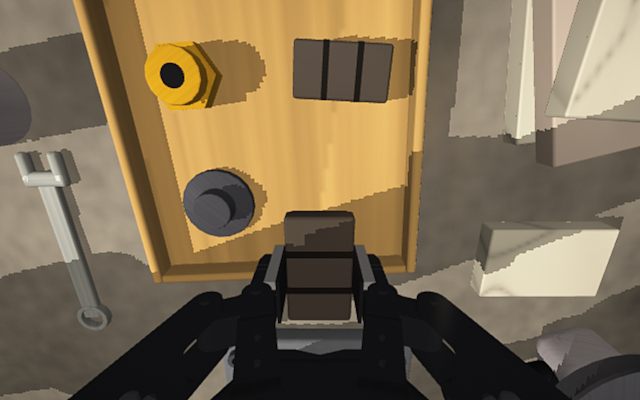

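View pics/s9.png

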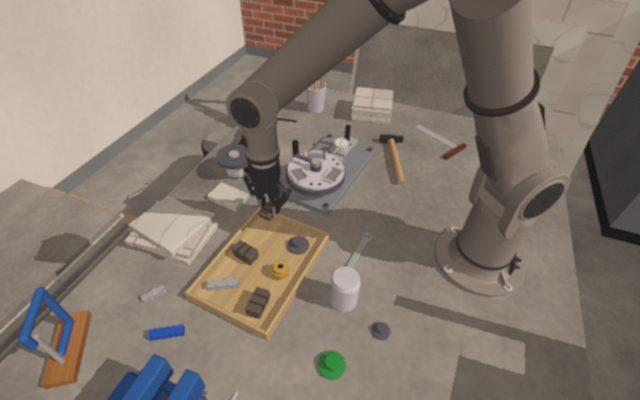

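>>> step_arm([
  [0,0.012,-0.03,0,0,0,0.4],
  [0,0.012,-0.055,0,0,0,0.4],
  [0,0.012,-0.075,0,0,0,0.4],
  [0,0.012,-0.085,0,0,0,0.4],
  [0,0.012,-0.09,0,0,0,0.4],
  [0,0.012,-0.09,0,0,0,0.4],
  [0,0.012,-0.09,0,0,0,0.4],
])

```text
t: 9.87
eef_pos: [0.566, 0.1492, -0.0042]
tool_rot: [0.0, 0.757, 0.654, 0.001]
contact_force: [-0.4, -0.4, -0.8]
gripper_width: 0.416
```

```bash
python3 look.py 10
```

```text
9.9167 [ 0.56621919  0.14942682 -0.00394254] [ 0.50035091  0.09870743 -1.32284503] 34.733613647301965
```

View pics/w10.png

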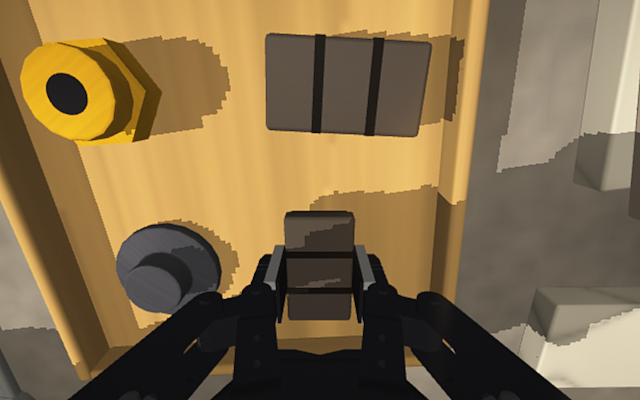

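>>> step_arm([
  [0,0,-0.005,0,0,0,0.4],
  [0,0,-0.005,0,0,0,0.4],
  [0,0,-0.005,0,0,0,0.1],
  [0,0,-0.005,0,0,0,-0.15],
  [0,0,-0.005,0,0,0,-0.15],
  [0,0,-0.005,0,0,0,-0.15],
  [0,0,0.03,0,0,0,-0.15],
  [0,0,0.06,0,0,0,-0.15],
  [0,0,0.09,0,0,0,-0.15],
  [0,0,0.12,0,0,0,-0.15],
])

```text
t: 10.75
eef_pos: [0.5649, 0.1492, 0.1161]
tool_rot: [0.0, 0.757, 0.654, -0.0]
contact_force: [0.8, 0.1, 0.6]
gripper_width: 0.573
```

```bash
python3 look.py 11;python3 -c "
from h import *
r=snap('wrist','w11.png');np.savez('w11.npz',i=r['intrinsics'],e=r['extrinsics']);print(bot.get_obs()['eef_pos'])
snap('top','t11.png')
a=cv2.imread('pics/t11.png')
cv2.imwrite('pics/c11.png',cv2.resize(a[140:245,190:330],None,fx=5,fy=5,interpolation=cv2.INTER_CUBIC))"
```

```text
10.8 [0.56861521 0.1497516  0.12178689] [ 2.20977149 -0.08130318  3.19054496] 49.13831971138226
[0.56854581 0.14994354 0.11955965]
```

View pics/w11.png

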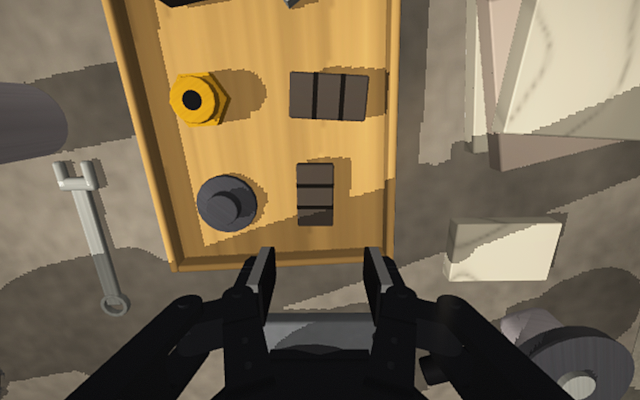

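View pics/c11.png

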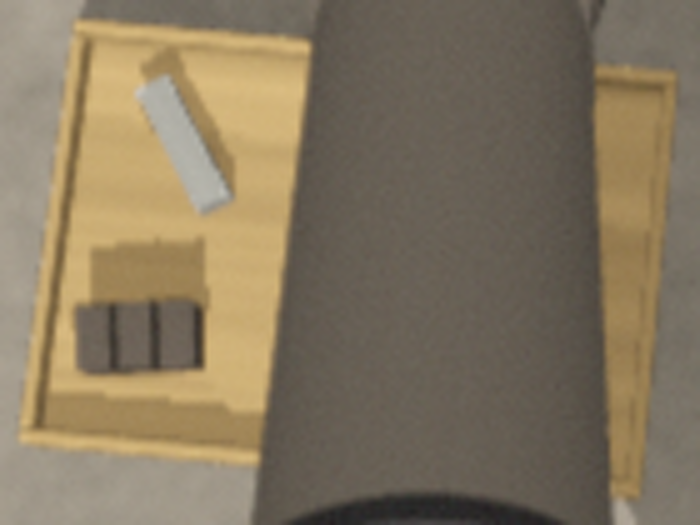

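```bash
python3 - <<'E'
from h import *
r=snap('wrist','w12.png');np.savez('w12.npz',i=r['intrinsics'],e=r['extrinsics'])
print(bot.get_obs()['eef_pos'])
a=cv2.imread('pics/w12.png')
cv2.imwrite('pics/c12.png',cv2.resize(a[50:150,260:400],None,fx=5,fy=5,interpolation=cv2.INTER_CUBIC))
E
```

```text
[0.56548616 0.14978204 0.11541758]
```

View pics/c12.png

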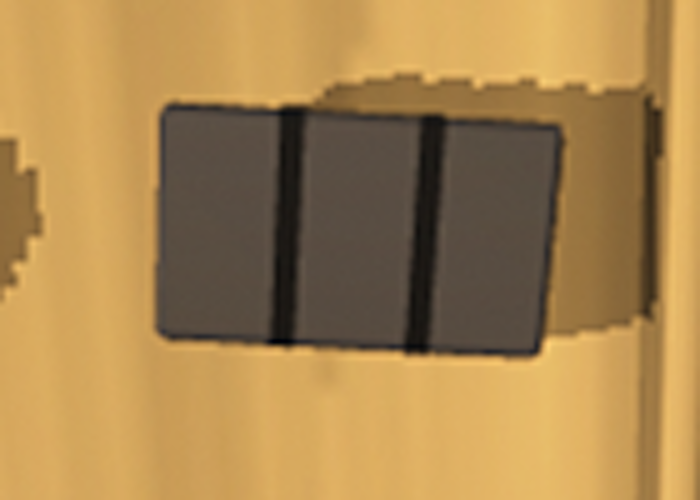

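```bash
python3 - <<'E'
from h import *
f=np.load('w12.npz'); r={'intrinsics':f['i'],'extrinsics':f['e']}
d=lambda x,y:(260+x/5-.4,50+y/5-.4)
quad(r,[d(*k) for k in [(163,103),(563,124),(540,356),(157,338)]],.044)
E
```

```text
ctr [0.5899 0.236 ] sides [62.7 35.2 63.1 35.3] long axis deg -11.1
```

>>> step_arm([
  [0.023,0.086,0.03,0,0,44,-0.3],
  [0.023,0.086,0.03,0,0,44,-0.3],
  [0.023,0.086,0.03,0,0,44,-0.3],
  [0.023,0.086,0.03,0,0,44,-0.3],
  [0.023,0.086,0.03,0,0,44,-0.3],
  [0.023,0.086,0.03,0,0,44,-0.3],
  [0.023,0.086,0.03,0,0,44,-0.3],
])

```text
t: 11.53
eef_pos: [0.5871, 0.235, 0.1429]
tool_rot: [-0.001, 0.454, 0.891, -0.001]
contact_force: [-0.4, 0.3, 0.1]
gripper_width: 0.651
```

>>> step_arm([
  [0,0,0,0,0,44,-0.3],
  [0,0,0,0,0,44,-0.3],
  [0,0,0,0,0,44,-0.3],
  [0,0,0,0,0,44,-0.3],
  [0,0,0,0,0,44,-0.3],
  [0,0,0,0,0,44,-0.3],
  [0,0,0,0,0,44,-0.3],
  [0,0,0,0,0,44,-0.3],
  [0,0,0,0,0,44,-0.3],
])

```text
t: 12.28
eef_pos: [0.5877, 0.2352, 0.144]
tool_rot: [-0.001, 0.092, 0.996, -0.0]
contact_force: [-0.2, 1.8, -0.2]
gripper_width: 0.649
```

```bash
python3 look.py 13;python3 -c "
from h import *
r=snap('wrist','w13.png');o=bot.get_obs();np.savez('w13.npz',i=r['intrinsics'],e=r['extrinsics']);print(o['eef_pos'],o['q'],o['tool_rot'],proj(r,[.5885,.235,.044]))"
```

```text
12.3333 [0.58783488 0.23526744 0.14416226] [ 0.1783431  -0.43040746 -0.83181407] 55.48284942245124
[0.58789067 0.23533686 0.14432038] [-0.62645331  0.47319581  0.19936155  1.72908668 -0.11101963  0.95094694
  1.0039882 ] [-2.56771531e-04  9.13841070e-02  9.95815666e-01 -1.97438367e-04] [319.05663229 191.62575491]
```

View pics/w13.png

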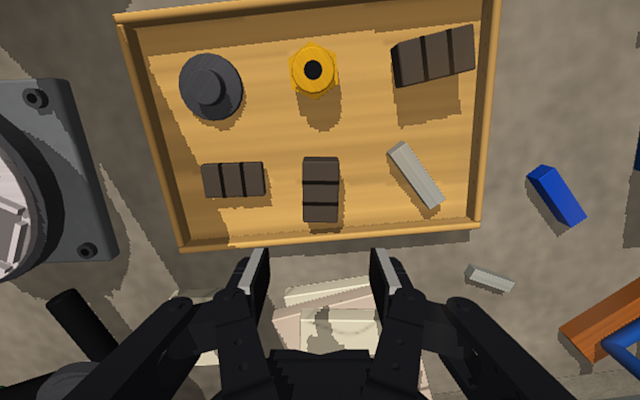

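>>> step_arm([
  [0,0.001,-0.04,0,0,0,-0.2],
  [0,0.001,-0.08,0,0,0,-0.2],
  [0,0.001,-0.115,0,0,0,-0.2],
  [0,0.001,-0.14,0,0,0,-0.2],
  [0,0.001,-0.149,0,0,0,-0.2],
  [0,0.001,-0.149,0,0,0,-0.2],
  [0,0.001,-0.149,0,0,0,-0.2],
])

```text
t: 12.97
eef_pos: [0.5887, 0.2366, -0.0036]
tool_rot: [0.0, 0.09, 0.996, 0.0]
contact_force: [0.1, -0.4, -0.1]
gripper_width: 0.595
```

```bash
python3 look.py 14
```

```text
13.0167 [ 0.58947636  0.23695349 -0.00262328] [ 0.45127052 -0.23242502  0.88028287] 51.23898645419898
```

View pics/w14.png

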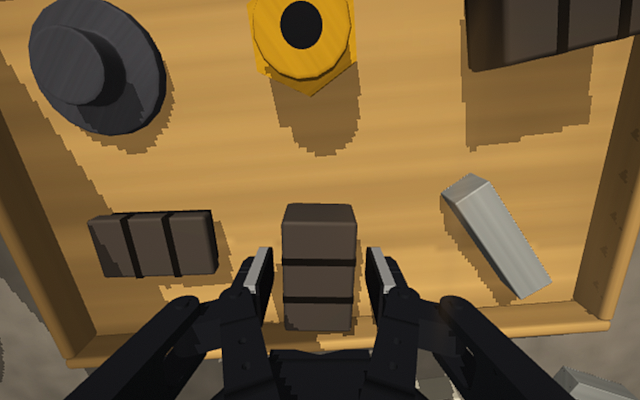

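>>> step_arm([
  [0,0,-0.004,0,0,0,-0.2],
  [0,0,-0.004,0,0,0,0.1],
  [0,0,-0.004,0,0,0,0.4],
  [0,0,-0.004,0,0,0,0.4],
  [0,0,-0.004,0,0,0,0.4],
  [0,0,-0.004,0,0,0,0.4],
  [0,0,-0.004,0,0,0,0.4],
], force=50)

```text
t: 13.6
eef_pos: [0.5891, 0.2369, -0.0068]
tool_rot: [0.001, 0.09, 0.996, 0.001]
contact_force: [-0.9, 0.7, 6.8]
gripper_width: 0.408
```

```bash
python3 look.py 15
```

```text
13.65 [ 0.58909303  0.2369602  -0.00688106] [-0.56518258 -0.55873541  5.36187692] 35.21134694707987
```

View pics/z15.png

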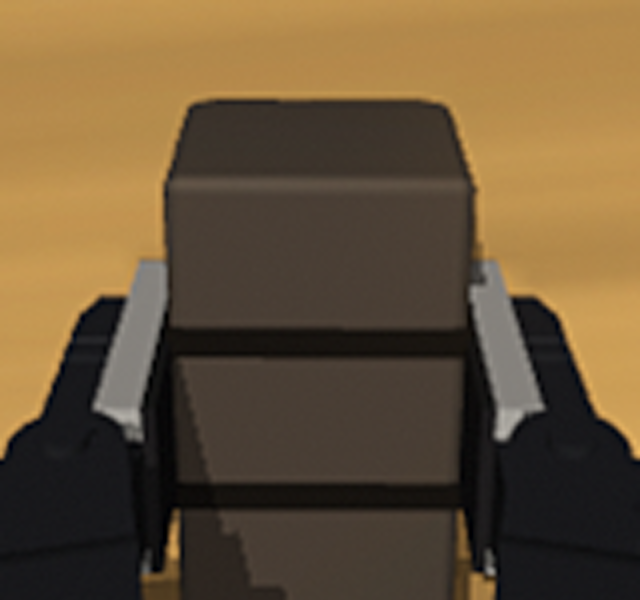

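>>> step_arm([
  [0,0,0.03,0,0,0,0.4],
  [0,0,0.07,0,0,0,0.4],
  [0,0,0.11,0,0,0,0.4],
  [0,0,0.15,0,0,0,0.4],
  [0,0,0.178,0,0,0,0.4],
  [0,0,0.178,0,0,0,0.4],
  [0,0,0.178,0,0,0,0.4],
])

```text
t: 14.23
eef_pos: [0.5889, 0.2368, 0.1716]
tool_rot: [0.001, 0.09, 0.996, 0.001]
contact_force: [-0.3, -0.0, -1.7]
gripper_width: 0.415
```

```bash
python3 look.py 16; python3 - <<'E'
from h import *
from scipy.spatial.transform import Rotation as R
bot.read_camera('wrist');r=snap('wrist','w16.png');o=bot.get_obs(); w=o['tool_rot'];print(o['eef_pos'],w)
M=R.from_quat([w[1],w[2],w[3],w[0]]).as_matrix()
for x in(-.032,0,.032): print(x,[proj(r,o['eef_pos']+M@np.array([x,y,-.051])).round(1).tolist() for y in(-.018,.018)])
a=cv2.imread('pics/w16.png')
cv2.imwrite('pics/z16.png',cv2.resize(a[180:340,240:400],None,fx=4,fy=4,interpolation=cv2.INTER_CUBIC)[:600])
E
```

```text
14.2833 [0.58755605 0.23628564 0.16947603] [-1.22370364  0.08541714 -2.28196644] 35.00776943199663
[0.58658159 0.23590296 0.16767496] [-1.58985613e-03  8.97506496e-02  9.95962532e-01 -9.62995131e-04]
-0.032 [[284.5, 332.7], [352.7, 332.6]]
0 [[281.8, 281.0], [355.1, 280.9]]
0.032 [[278.7, 221.0], [357.9, 220.9]]
```

View pics/w16.png

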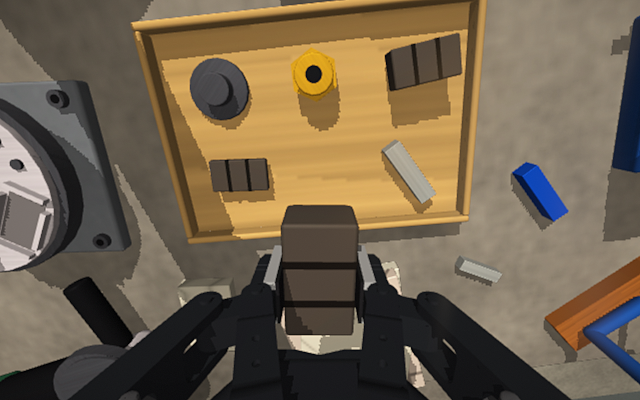

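>>> step_arm([
  [-0.029,-0.294,0.01,0,0,-28,0.4],
  [-0.029,-0.294,0.01,0,0,-28,0.4],
  [-0.029,-0.294,0.01,0,0,-28,0.4],
  [-0.029,-0.294,0.01,0,0,-28,0.4],
  [-0.029,-0.294,0.01,0,0,-28,0.4],
  [-0.029,-0.294,0.01,0,0,-28,0.4],
  [-0.029,-0.294,0.01,0,0,-28,0.4],
  [-0.029,-0.294,0.01,0,0,-28,0.4],
  [-0.029,-0.294,0.01,0,0,-28,0.4],
  [-0.029,-0.294,0.01,0,0,-28,0.4],
])

```text
t: 15.22
eef_pos: [0.5581, -0.0575, 0.1783]
tool_rot: [-0.001, 0.329, 0.944, -0.0]
contact_force: [0.7, 1.7, -1.3]
gripper_width: 0.411
```

```bash
cat > look2.py <<'E'
from h import *
import sys
n=sys.argv[1]
for _ in range(2): bot.read_camera('wrist')
r=snap('wrist','w%s.png'%n); np.savez('w%s.npz'%n,i=r['intrinsics'],e=r['extrinsics'])
o=bot.get_obs(); w=o['tool_rot']; print(o['t'],np.round(o['eef_pos'],4),'jaw',round(np.degrees(2*np.arctan2(w[2],w[1]))-90,1),np.round(o['contact_force'],1),o['gripper_width']*85,np.round(o['q'],2))
E
python3 look2.py 17
```

```text
15.3667 [ 0.5589 -0.0556  0.1788] jaw 51.9 [-0.6 -0.3 -2. ] 34.863642068168815 [-0.33  0.33  0.4   1.88 -0.16  0.96  1.04]
```

View pics/w17.png

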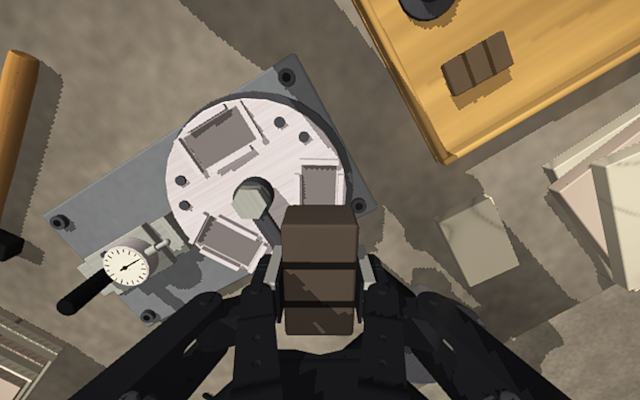

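```bash
python3 - <<'E'
from h import *
a=cv2.imread('pics/w17.png')
cv2.imwrite('pics/c17.png',cv2.resize(a[85:205,165:365],None,fx=4,fy=4,interpolation=cv2.INTER_CUBIC))
f=np.load('w17.npz'); r={'intrinsics':f['i'],'extrinsics':f['e']}
for ang in (51.2,171.2,-68.8):
    a=np.radians(ang);e=np.array([np.cos(a),np.sin(a)]);t=np.array([-e[1],e[0]])
    c=np.array([.5215,-.1073])+.062*e
    print(ang,[((proj(r,np.append(c+e*i*.0185+t*j*.0315,.076))-[165,85])*4+1.5).round().tolist() for i,j in((-1,-1),(-1,1),(1,1),(1,-1))])
print(((proj(r,[.5215,-.1073,.108])-[165,85])*4+1.5))
E
```

```text
51.2 [[539.0, 550.0], [536.0, 311.0], [689.0, 312.0], [682.0, 552.0]]
171.2 [[373.0, 217.0], [158.0, 346.0], [62.0, 212.0], [283.0, 72.0]]
-68.8 [[178.0, 513.0], [397.0, 625.0], [336.0, 729.0], [123.0, 624.0]]
[333.61542915 476.07219004]
```

View pics/c17.png

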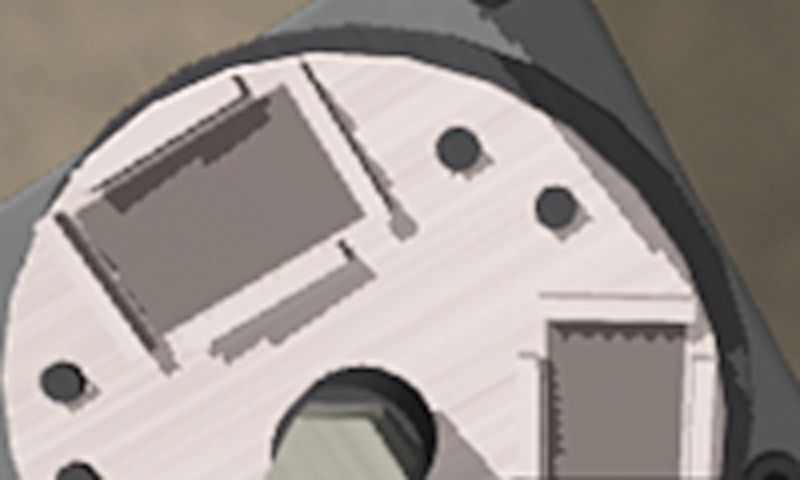

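>>> step_arm([
  [0,0,-0.035,0,0,0,0.4],
  [0,0,-0.07,0,0,0,0.4],
  [0,0,-0.095,0,0,0,0.4],
  [0,0,-0.105,0,0,0,0.4],
  [0,0,-0.107,0,0,0,0.4],
  [0,0,-0.107,0,0,0,0.4],
  [0,0,-0.107,0,0,0,0.4],
  [0,0,-0.107,0,0,0,0.4],
])

```text
t: 16.03
eef_pos: [0.5606, -0.0575, 0.0744]
tool_rot: [0.001, 0.328, 0.945, 0.001]
contact_force: [-0.0, -0.5, -1.1]
gripper_width: 0.41
```

```bash
python3 look2.py 18; python3 -c "
from h import *
snap('side','s18.png')
a=cv2.imread('pics/s18.png')
cv2.imwrite('pics/c18.png',cv2.resize(a[120:210,260:370],None,fx=6,fy=6,interpolation=cv2.INTER_CUBIC))"
```

```text
16.1833 [ 0.56   -0.0575  0.0739] jaw 51.7 [-0.3 -0.3 -0.6] 35.03715108105497 [-0.28  0.47  0.35  1.96 -0.24  0.74  1.11]
```

View pics/w18.png

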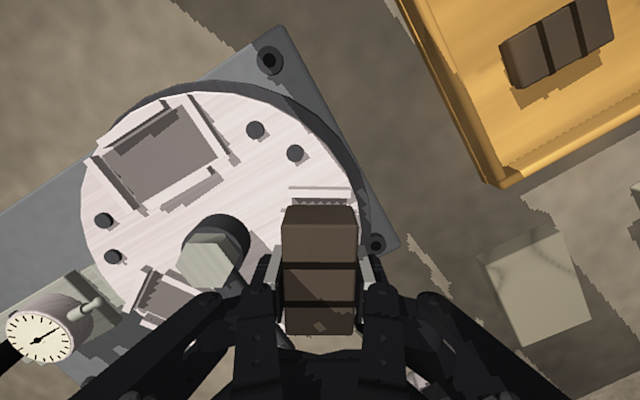

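View pics/c18.png

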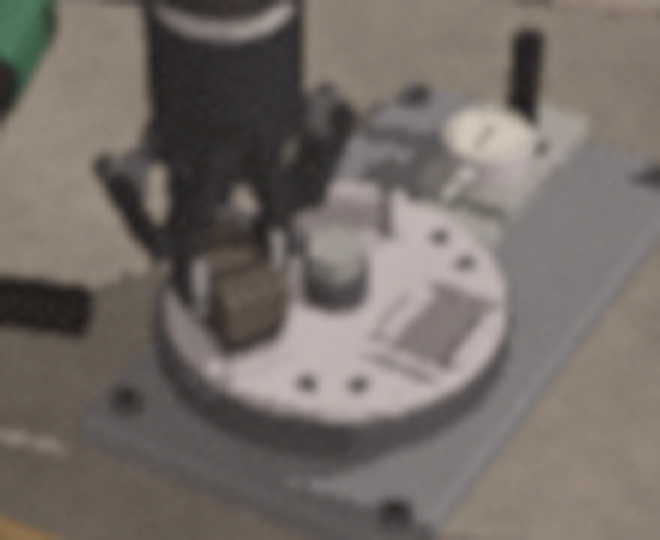

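>>> step_arm([
  [0,0,-0.004,0,0,0,0.4],
  [0,0,-0.007,0,0,0,0.4],
  [0,0,-0.01,0,0,0,0.4],
  [0,0,-0.012,0,0,0,0.4],
  [0,0,-0.012,0,0,0,0.4],
  [0,0,-0.012,0,0,0,0.4],
])

```text
t: 16.73
eef_pos: [0.5593, -0.0578, 0.0611]
tool_rot: [0.0, 0.328, 0.945, 0.0]
contact_force: [-3.0, -0.3, 4.0]
gripper_width: 0.412
```

```bash
python3 look2.py 19
```

```text
16.8833 [ 0.5593 -0.0578  0.0611] jaw 51.7 [-2.2 -0.9  6. ] 34.87611629436779 [-0.28  0.49  0.34  1.97 -0.25  0.72  1.12]
```

View pics/w19.png

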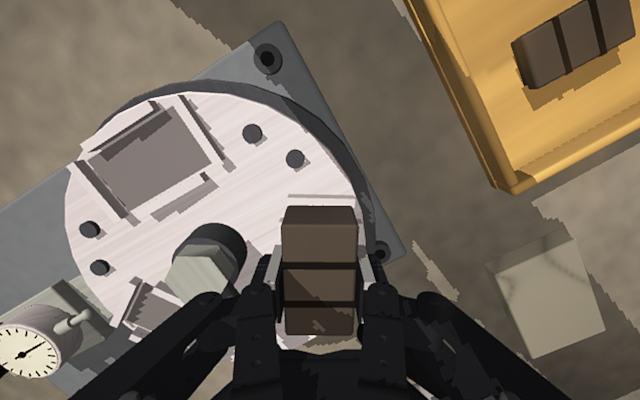

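>>> step_arm([
  [0,0,0.0,0,0,0,0.2],
  [0,0,0.0,0,0,0,-0.1],
  [0,0,0.0,0,0,0,-0.1],
  [0,0,0.0,0,0,0,-0.1],
  [0,0,0.03,0,0,0,-0.1],
  [0,0,0.07,0,0,0,-0.1],
  [0,0,0.11,0,0,0,-0.1],
  [0,0,0.14,0,0,0,-0.1],
  [0,0,0.14,0,0,0,-0.1],
])

```text
t: 17.63
eef_pos: [0.5632, -0.0582, 0.2072]
tool_rot: [0.005, 0.328, 0.945, 0.002]
contact_force: [0.8, -0.8, 0.2]
gripper_width: 0.551
```

```bash
python3 look2.py 20;  python3 - <<'E'
from h import *
a=cv2.imread('pics/w20.png')
cv2.imwrite('pics/c20.png',cv2.resize(a[85:265,165:385],None,fx=3,fy=3,interpolation=cv2.INTER_CUBIC))
E
```

```text
17.7833 [ 0.5588 -0.0573  0.2003] jaw 51.7 [-0.1 -0.8 -0.1] 47.019087809420306 [-0.34  0.31  0.42  1.86 -0.15  1.    1.04]
```

View pics/c20.png

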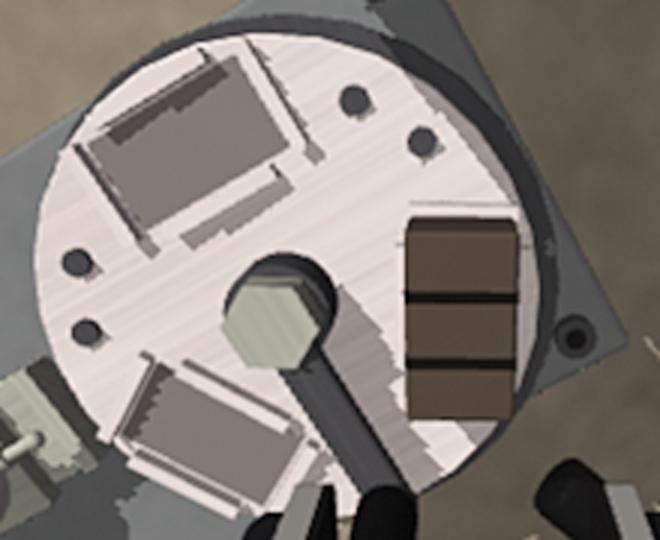

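>>> step_arm([
  [-0.074,0.409,0,0,0,-50,-0.3],
  [-0.074,0.409,0,0,0,-50,-0.3],
  [-0.074,0.409,0,0,0,-50,-0.3],
  [-0.074,0.409,0,0,0,-50,-0.3],
  [-0.074,0.409,0,0,0,-50,-0.3],
  [-0.074,0.409,0,0,0,-50,-0.3],
  [-0.074,0.409,0,0,0,-50,-0.3],
  [-0.074,0.409,0,0,0,-50,-0.3],
  [-0.074,0.409,0,0,0,-50,-0.3],
  [-0.074,0.409,0,0,0,-50,-0.3],
])

```text
t: 18.62
eef_pos: [0.4874, 0.3301, 0.1985]
tool_rot: [-0.0, 0.697, 0.717, -0.002]
contact_force: [-0.4, 1.1, -0.4]
gripper_width: 0.653
```

>>> step_arm([
  [0,0,-0.03,0,0,0,-0.3],
  [0,0,-0.03,0,0,0,-0.3],
  [0,0,-0.03,0,0,0,-0.3],
])

```text
t: 18.87
eef_pos: [0.4873, 0.3275, 0.1678]
tool_rot: [0.0, 0.696, 0.718, -0.003]
contact_force: [-0.6, -0.2, 0.7]
gripper_width: 0.649
```

```bash
python3 look2.py 21
```

```text
19.0167 [0.4902 0.3273 0.1712] jaw 1.5 [-0.2  0.8  0. ] 55.60334681772616 [-1.01  0.39  0.41  1.82 -0.18  0.97 -0.5 ]
```

View pics/w21.png

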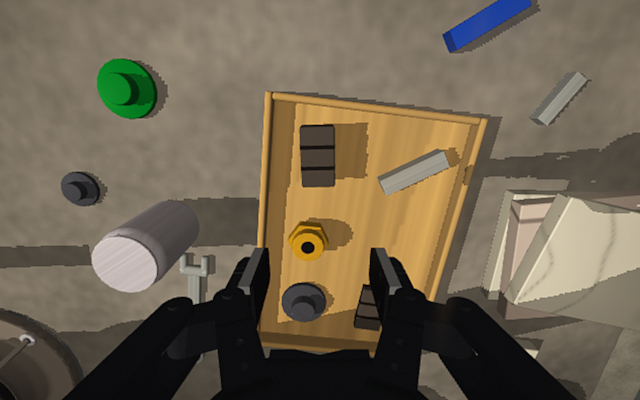

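```bash
python3 look2.py 22; python3 - <<'E'
from h import *
f=np.load('w22.npz'); r={'intrinsics':f['i'],'extrinsics':f['e']}
a=cv2.imread('pics/w22.png')
cv2.imwrite('pics/c22.png',cv2.resize(a[105:205,270:370],None,fx=5,fy=5,interpolation=cv2.INTER_CUBIC))
quad(r,[(301,125),(335,125),(335,186),(302,187)],.044)
E
```

```text
19.1667 [0.4902 0.3281 0.1717] jaw 1.6 [-0.6 -0.3  0.9] 55.28621068136288 [-1.01  0.39  0.41  1.82 -0.18  0.97 -0.5 ]
ctr [0.4893 0.3572] sides [34.4 64.2 35.9 65.4] long axis deg -88.1
```

View pics/c22.png

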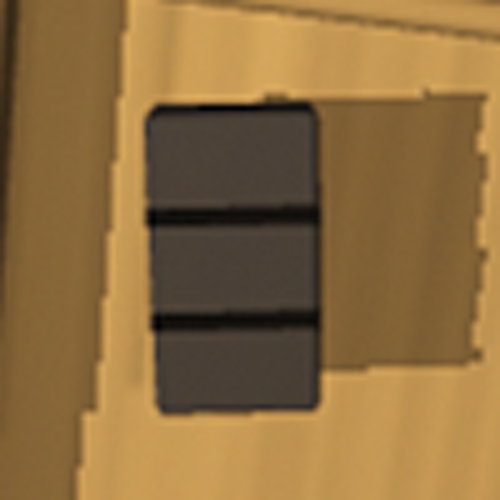

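>>> step_arm([
  [-0.002,0.0285,-0.04,0,0,0,-0.2],
  [-0.002,0.0285,-0.08,0,0,0,-0.2],
  [-0.002,0.0285,-0.1,0,0,0,-0.2],
  [-0.002,0.0285,-0.1,0,0,0,-0.2],
  [-0.002,0.0285,-0.1,0,0,0,-0.2],
])

```text
t: 19.58
eef_pos: [0.4872, 0.3564, 0.0706]
tool_rot: [0.0, 0.697, 0.717, -0.001]
contact_force: [1.1, 1.0, 0.4]
gripper_width: 0.599
```

```bash
python3 look2.py 23
```

```text
19.7333 [0.4892 0.3578 0.0732] jaw 1.6 [0.5 0.3 0.2] 51.39700529137041 [-1.    0.54  0.36  1.86 -0.25  0.79 -0.48]
```

View pics/w23.png

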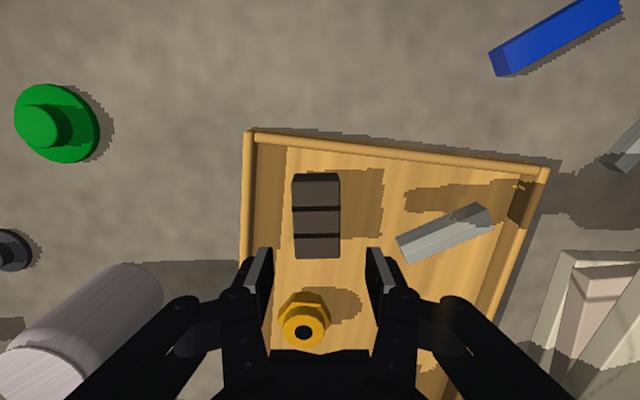

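>>> step_arm([
  [-0.001,0,-0.03,0,0,0,-0.2],
  [-0.001,0,-0.06,0,0,0,-0.2],
  [-0.001,0,-0.077,0,0,0,-0.2],
  [-0.001,0,-0.077,0,0,0,-0.2],
  [-0.001,0,-0.077,0,0,0,0.1],
  [-0.001,0,-0.077,0,0,0,0.4],
  [-0.001,0,-0.077,0,0,0,0.4],
  [-0.001,0,-0.077,0,0,0,0.4],
  [-0.001,0,-0.077,0,0,0,0.4],
])

```text
t: 20.48
eef_pos: [0.4876, 0.3582, -0.0043]
tool_rot: [0.0, 0.697, 0.717, 0.002]
contact_force: [0.0, -0.9, 6.4]
gripper_width: 0.414
```

```bash
python3 look2.py 24
```

```text
20.6333 [ 0.4876  0.3582 -0.0043] jaw 1.7 [-0.6 -0.2  7.5] 34.88556982812778 [-0.96  0.65  0.3   1.89 -0.3   0.65 -0.44]
```

View pics/w24.png

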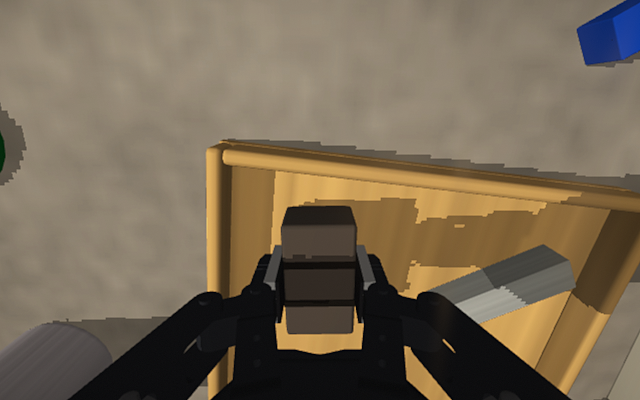

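>>> step_arm([
  [0,0,0.03,0,0,0,0.4],
  [0,0,0.07,0,0,0,0.4],
  [0,0,0.11,0,0,0,0.4],
  [0,0,0.15,0,0,0,0.4],
  [0,0,0.188,0,0,0,0.4],
  [0,0,0.188,0,0,0,0.4],
  [0,0,0.188,0,0,0,0.4],
])

```text
t: 21.22
eef_pos: [0.4876, 0.3584, 0.1849]
tool_rot: [-0.0, 0.697, 0.717, 0.003]
contact_force: [0.9, -0.7, -3.0]
gripper_width: 0.414
```

```bash
python3 look2.py 25; python3 - <<'E'
from h import *
from scipy.spatial.transform import Rotation as R
r=snap('wrist','w25.png');o=bot.get_obs(); w=o['tool_rot'];print(o['eef_pos'],w)
M=R.from_quat([w[1],w[2],w[3],w[0]]).as_matrix()
for x in(-.032,-.012,.012,.032): print(x,[proj(r,o['eef_pos']+M@np.array([x,y,-.0483])).round(1).tolist() for y in(-.018,.018)])
a=cv2.imread('pics/w25.png')
cv2.imwrite('pics/z25.png',cv2.resize(a[190:350,240:400],None,fx=4,fy=4,interpolation=cv2.INTER_CUBIC)[:600])
E
```

```text
21.3667 [0.4851 0.3567 0.1803] jaw 1.7 [ 0.1 -0.8 -1.8] 34.93402523975245 [-1.05  0.4   0.41  1.78 -0.19  1.   -0.54]
[0.48503285 0.35666247 0.17999443] [-1.14027837e-04  6.96509746e-01  7.17545448e-01 -1.64040202e-03]
-0.032 [[284.9, 330.5], [351.9, 330.3]]
-0.012 [[283.3, 299.5], [353.3, 299.4]]
0.012 [[281.2, 258.5], [355.2, 258.4]]
0.032 [[279.3, 220.7], [356.9, 220.5]]
```

View pics/z25.png

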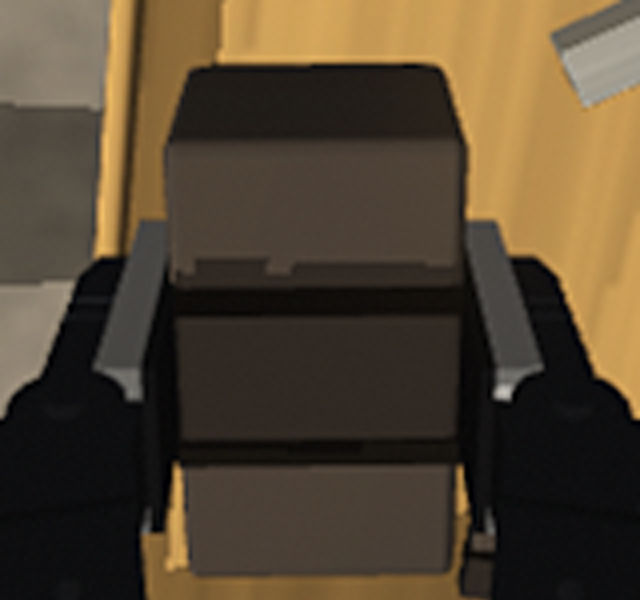

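>>> step_arm([
  [0.01,-0.25,0,0,0,-5,0.4],
  [0.01,-0.25,0,0,0,-5,0.4],
  [0.01,-0.25,0,0,0,-5,0.4],
  [0.01,-0.25,0,0,0,-5,0.4],
  [0.01,-0.25,0,0,0,-5,0.4],
  [0.01,-0.25,0,0,0,-5,0.4],
  [0.01,-0.25,0,0,0,-5,0.4],
  [0.01,-0.25,0,0,0,-5,0.4],
  [0.01,-0.25,0,0,0,-5,0.4],
  [0.01,-0.25,0,0,0,-5,0.4],
])

```text
t: 22.25
eef_pos: [0.4958, 0.1087, 0.181]
tool_rot: [-0.0, 0.726, 0.687, -0.001]
contact_force: [-0.1, -0.6, -2.3]
gripper_width: 0.408
```

>>> step_arm([
  [-0.035,-0.2,0,0,0,-5.5,0.4],
  [-0.035,-0.2,0,0,0,-5.5,0.4],
  [-0.035,-0.2,0,0,0,-5.5,0.4],
  [-0.035,-0.2,0,0,0,-5.5,0.4],
  [-0.035,-0.2,0,0,0,-5.5,0.4],
  [-0.035,-0.2,0,0,0,-5.5,0.4],
  [-0.035,-0.2,0,0,0,-5.5,0.4],
  [-0.035,-0.2,0,0,0,-5.5,0.4],
])

```text
t: 22.92
eef_pos: [0.4617, -0.0911, 0.1815]
tool_rot: [-0.0, 0.759, 0.651, -0.0]
contact_force: [0.2, 0.9, -2.2]
gripper_width: 0.407
```

```bash
python3 look2.py 26
```

```text
23.0667 [ 0.4618 -0.0907  0.1815] jaw -8.6 [-0.3  0.3 -2.8] 35.04414000572957 [-0.52  0.18  0.66  2.09 -0.14  0.91  0.07]
```

View pics/w26.png

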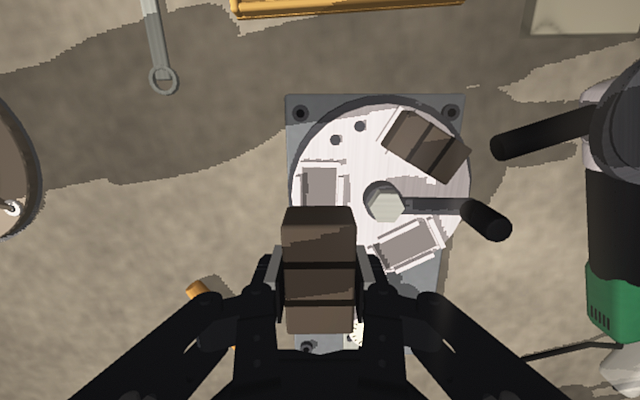

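>>> step_arm([
  [-0.001,-0.005,-0.035,0,0,0,0.4],
  [-0.001,-0.005,-0.07,0,0,0,0.4],
  [-0.001,-0.005,-0.095,0,0,0,0.4],
  [-0.001,-0.005,-0.104,0,0,0,0.4],
  [-0.001,-0.005,-0.106,0,0,0,0.4],
  [-0.001,-0.005,-0.106,0,0,0,0.4],
  [-0.001,-0.005,-0.106,0,0,0,0.4],
  [-0.001,-0.005,-0.106,0,0,0,0.4],
])

```text
t: 23.73
eef_pos: [0.4617, -0.0976, 0.0771]
tool_rot: [0.001, 0.759, 0.651, 0.001]
contact_force: [1.0, -0.4, -1.6]
gripper_width: 0.412
```

```bash
python3 look2.py 27
```

```text
23.8833 [ 0.4611 -0.0976  0.0767] jaw -8.8 [-0.7  0.3 -2. ] 34.99781317243946 [-0.4   0.37  0.58  2.18 -0.33  0.67  0.25]
```

View pics/w27.png

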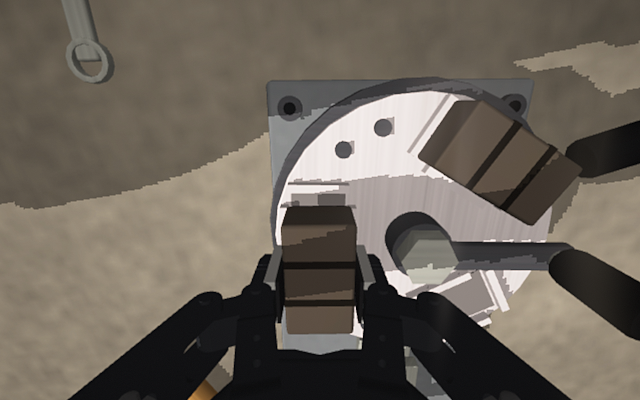

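>>> step_arm([
  [0,0.002,0,0,0,0,0.4],
  [0,0.002,-0.004,0,0,0,0.4],
  [0,0.002,-0.008,0,0,0,0.4],
  [0,0.002,-0.011,0,0,0,0.4],
  [0,0.002,-0.013,0,0,0,0.4],
  [0,0.002,-0.013,0,0,0,0.4],
])

```text
t: 24.38
eef_pos: [0.46, -0.0955, 0.0636]
tool_rot: [-0.001, 0.759, 0.651, 0.0]
contact_force: [-6.8, 2.8, 21.5]
gripper_width: 0.411
```

```bash
python3 look2.py 28
```

```text
24.5333 [ 0.46   -0.0955  0.0636] jaw -8.8 [-6.2  2.1 19.8] 35.17524227988001 [-0.39  0.39  0.56  2.18 -0.35  0.65  0.27]
```

View pics/w28.png

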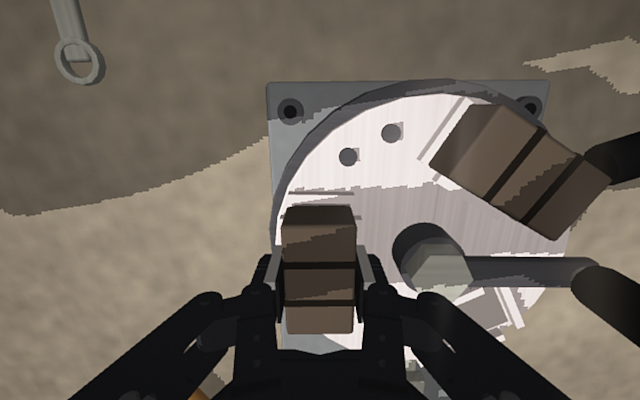

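>>> step_arm([
  [0,0,0.001,0,0,0,0.2],
  [0,0,0.001,0,0,0,-0.1],
  [0,0,0.001,0,0,0,-0.1],
  [0,0,0.001,0,0,0,-0.1],
  [0,0,0.03,0,0,0,-0.1],
  [0,0,0.07,0,0,0,-0.1],
  [0,0,0.11,0,0,0,-0.1],
  [0,0,0.14,0,0,0,-0.1],
  [0,0,0.14,0,0,0,-0.1],
])

```text
t: 25.28
eef_pos: [0.464, -0.0965, 0.2081]
tool_rot: [0.003, 0.76, 0.65, 0.004]
contact_force: [1.5, 0.0, 0.3]
gripper_width: 0.55
```

```bash
python3 look2.py 29;  python3 - <<'E'
from h import *
a=cv2.imread('pics/w29.png')
cv2.imwrite('pics/c29.png',cv2.resize(a[85:285,270:490],None,fx=3,fy=3,interpolation=cv2.INTER_CUBIC))
r=snap('top','t29.png')
E
```

```text
25.4333 [ 0.46   -0.0953  0.2024] jaw -8.8 [ 0.2 -0.1 -0. ] 46.71703074404675 [-0.55  0.15  0.7   2.07 -0.12  0.96  0.06]
```

View pics/c29.png

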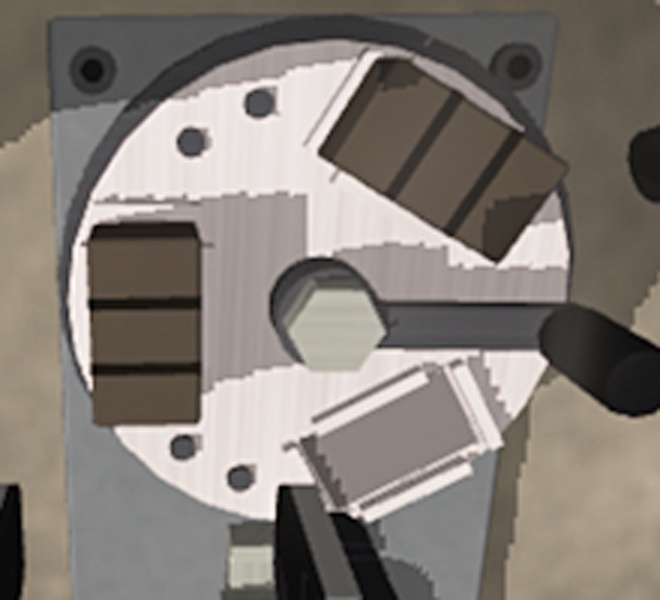

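View pics/t29.png

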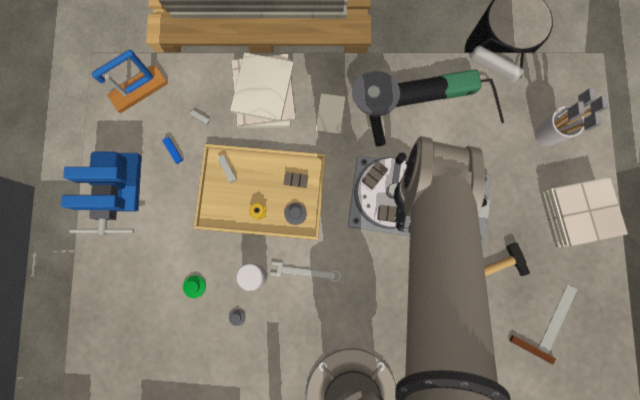

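```bash
python3 - <<'E'
from h import *
f=np.load('w29.npz'); r={'intrinsics':f['i'],'extrinsics':f['e']}
for ang in (51.2,171.2):
    a=np.radians(ang);e=np.array([np.cos(a),np.sin(a)]);t=np.array([-e[1],e[0]])
    c=np.array([.5215,-.1073])+.062*e
    print(ang,[((proj(r,np.append(c+e*i*.018+t*j*.032,.112))-[270,85])*3+1).round().tolist() for i,j in((-1,-1),(-1,1),(1,1),(1,-1))])
E
```

```text
51.2 [[500.0, 268.0], [331.0, 165.0], [400.0, 56.0], [573.0, 168.0]]
171.2 [[202.0, 238.0], [199.0, 427.0], [91.0, 427.0], [86.0, 238.0]]
```

>>> step_arm([
  [0.028,-0.232,0,0,0,-50,-0.5],
  [0.028,-0.232,0,0,0,-50,-0.5],
  [0.028,-0.232,0,0,0,-50,-0.5],
  [0.028,-0.232,0,0,0,-50,-0.5],
  [0.028,-0.232,0,0,0,-50,-0.5],
  [0.028,-0.232,0,0,0,-50,-0.5],
  [0.028,-0.232,0,0,0,-50,-0.5],
  [0.028,-0.232,0,0,0,-50,-0.5],
  [0.028,-0.232,0,0,0,-50,-0.5],
])

```text
t: 26.23
eef_pos: [0.4873, -0.3271, 0.2008]
tool_rot: [-0.001, 0.963, 0.27, -0.002]
contact_force: [-0.0, 0.7, 0.4]
gripper_width: 0.752
```

>>> step_arm([
  [0,0,0,0,0,-40,-0.5],
  [0,0,0,0,0,-40,-0.5],
  [0,0,0,0,0,-40,-0.5],
  [0,0,0,0,0,-40,-0.5],
  [0,0,0,0,0,-40,-0.5],
  [0,0,0,0,0,-40,-0.5],
  [0,0,0,0,0,-40,-0.5],
  [0,0,0,0,0,-40,-0.5],
])

```text
t: 26.9
eef_pos: [0.4883, -0.3262, 0.202]
tool_rot: [-0.0, 0.997, -0.074, -0.001]
contact_force: [-0.4, -0.0, -1.0]
gripper_width: 0.753
```

```bash
python3 look2.py 30
```

```text
27.05 [ 0.4883 -0.3271  0.2025] jaw -98.6 [-0.  -0.1  0.7] 63.747745868280205 [-0.28  0.54  1.09  1.82 -0.54  1.11 -0.72]
```

View pics/w30.png

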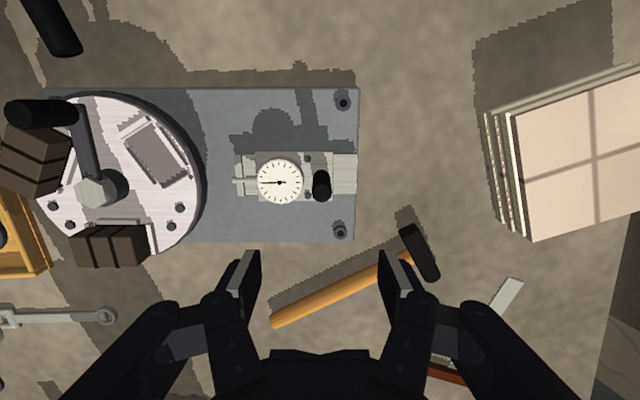

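```bash
python3 - <<'E'
from h import *
f=np.load('w30.npz'); r={'intrinsics':f['i'],'extrinsics':f['e']}
a=cv2.imread('pics/w30.png')
cv2.imwrite('pics/c30.png',cv2.resize(a[140:240,220:370],None,fx=5,fy=5,interpolation=cv2.INTER_CUBIC))
print(f['e'].round(3))
E
```

```text
[[-0.15   0.935  0.321  0.572]
 [-0.989 -0.142 -0.048 -0.339]
 [ 0.001 -0.324  0.946  0.372]
 [ 0.     0.     0.     1.   ]]
```

View pics/c30.png

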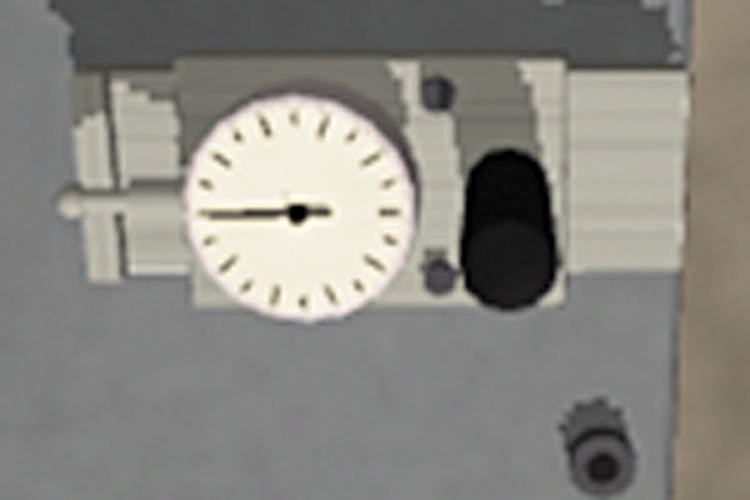

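```bash
python3 - <<'E'
from h import *
f=np.load('w30.npz'); r={'intrinsics':f['i'],'extrinsics':f['e']}
p=at_z(r,321.2,192.6,.11)[:2]; d=at_z(r,279.2,182,.07)[:2]; h=np.array([.5215,-.1073])
print(p,d,np.linalg.norm(p-d),np.linalg.norm(p-h),np.degrees(np.arctan2(*(h-p)[::-1])),np.degrees(np.arctan2(*(d-p)[::-1])))
E
```

```text
[ 0.48978831 -0.32886469] [ 0.49629444 -0.28358524] 0.045744493420267034 0.22382257111210296 81.85479551694091 81.82323275823317
```

>>> step_arm([
  [0.0015,-0.0015,-0.04,0,0,0,-0.4],
  [0.0015,-0.0015,-0.08,0,0,0,-0.4],
  [0.0015,-0.0015,-0.12,0,0,0,-0.4],
  [0.0015,-0.0015,-0.142,0,0,0,-0.4],
  [0.0015,-0.0015,-0.145,0,0,0,-0.4],
  [0.0015,-0.0015,-0.145,0,0,0,-0.4],
  [0.0015,-0.0015,-0.145,0,0,0,-0.4],
], force=40)

```text
t: 27.63
eef_pos: [0.4904, -0.3301, 0.0592]
tool_rot: [0.0, 0.997, -0.077, 0.001]
contact_force: [0.4, 0.2, 1.1]
gripper_width: 0.697
```

```bash
python3 look2.py 31
```

```text
27.7833 [ 0.4909 -0.33    0.0597] jaw -98.8 [-0.3 -0.1 -0.1] 59.350552374141834 [-0.15  0.71  0.9   1.92 -0.73  0.87 -0.59]
```

View pics/w31.png

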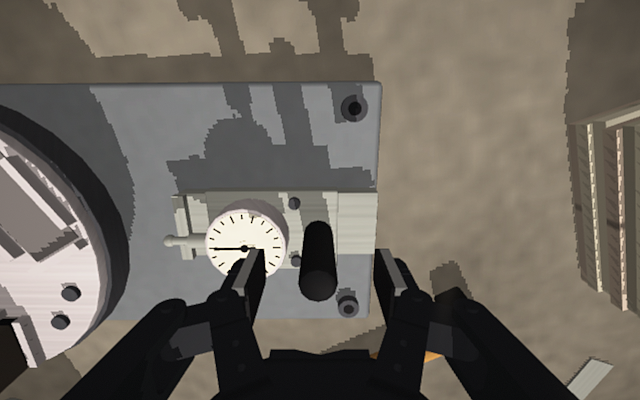

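>>> step_arm([
  [0,0,-0.003,0,0,0,-0.1],
  [0,0,-0.003,0,0,0,0.2],
  [0,0,-0.003,0,0,0,0.5],
  [0,0,-0.003,0,0,0,0.65],
  [0,0,-0.003,0,0,0,0.65],
  [0,0,-0.003,0,0,0,0.65],
])

```text
t: 28.28
eef_pos: [0.4899, -0.3292, 0.0551]
tool_rot: [-0.0, 0.997, -0.077, 0.0]
contact_force: [-0.4, 1.7, 5.0]
gripper_width: 0.219
```

```bash
python3 look2.py 32
```

```text
28.4333 [ 0.49   -0.3292  0.0551] jaw -98.8 [-0.3  1.5  5.7] 18.473146232722698 [-0.14  0.71  0.9   1.93 -0.73  0.87 -0.59]
```

View pics/w32.png

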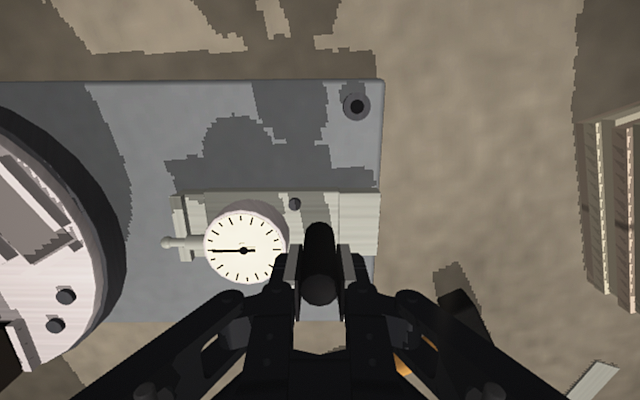

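>>> step_arm([
  [0.001,0.006,0,0,0,0,0.65],
  [0.0018,0.012,0,0,0,0,0.65],
  [0.0026,0.018,0,0,0,0,0.65],
  [0.0035,0.024,0,0,0,0,0.65],
  [0.004,0.028,0,0,0,0,0.65],
  [0.0045,0.031,0,0,0,0,0.65],
  [0.0048,0.033,0,0,0,0,0.65],
  [0.0049,0.034,0,0,0,0,0.65],
  [0.0049,0.034,0,0,0,0,0.65],
])

```text
t: 29.18
eef_pos: [0.4946, -0.2976, 0.0552]
tool_rot: [0.002, 0.997, -0.077, 0.001]
contact_force: [-0.7, -6.1, 0.3]
gripper_width: 0.222
```

```bash
python3 look2.py 33; python3 - <<'E'
import numpy as np
E
```

```text
29.3333 [ 0.4946 -0.2976  0.0552] jaw -98.9 [-0.7 -6.1  0.1] 18.47531570823153 [-0.21  0.7   0.91  1.96 -0.73  0.85 -0.63]
```

View pics/w33.png

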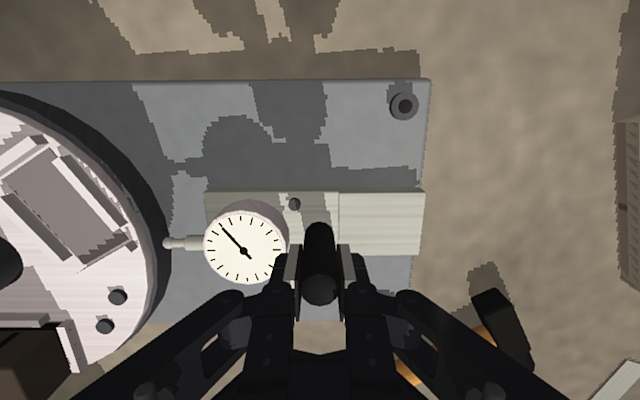

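>>> step_arm([
  [0.0004,0.003,0,0,0,0,0.65],
  [0.0008,0.006,0,0,0,0,0.65],
  [0.001,0.008,0,0,0,0,0.65],
  [0.001,0.008,0,0,0,0,0.65],
  [0.001,0.008,0,0,0,0,0.65],
])

```text
t: 29.75
eef_pos: [0.4947, -0.2972, 0.0554]
tool_rot: [0.009, 0.997, -0.08, 0.002]
contact_force: [3.3, -28.3, -18.6]
gripper_width: 0.218
```

```bash
python3 look2.py 34
```

```text
29.9 [ 0.4948 -0.2972  0.0554] jaw -99.1 [  3.1 -27.  -18.1] 18.851046329046127 [-0.23  0.7   0.91  1.97 -0.73  0.84 -0.64]
```

View pics/w34.png

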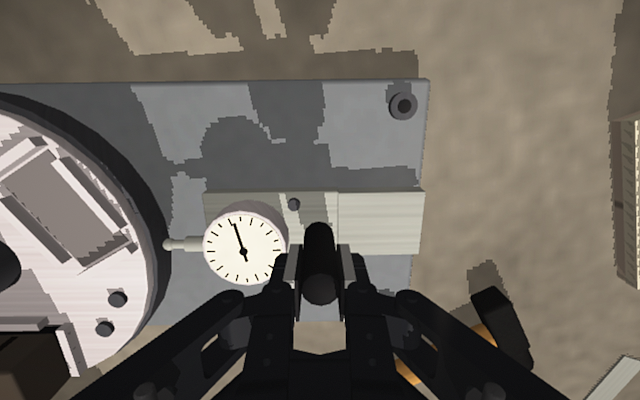

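>>> step_arm([
  [-0.0008,-0.006,0,0,0,0,0.65],
  [-0.0008,-0.006,0,0,0,0,0.65],
  [-0.0008,-0.006,0,0,0,0,0.2],
  [-0.0008,-0.006,0,0,0,0,-0.1],
  [-0.0008,-0.006,0,0,0,0,-0.4],
  [-0.0008,-0.006,0,0,0,0,-0.4],
  [-0.0008,-0.006,0.03,0,0,0,-0.4],
  [-0.0008,-0.006,0.07,0,0,0,-0.4],
  [-0.0008,-0.006,0.11,0,0,0,-0.4],
  [-0.0008,-0.006,0.15,0,0,0,-0.4],
])

```text
t: 30.73
eef_pos: [0.4943, -0.2925, 0.2061]
tool_rot: [-0.0, 0.997, -0.077, -0.001]
contact_force: [0.9, 0.6, -1.0]
gripper_width: 0.699
```

```bash
python3 look2.py 35; python3 - <<'E'
from h import *
a=cv2.imread('pics/w35.png')
cv2.imwrite('pics/c35.png',cv2.resize(a[130:230,200:350],None,fx=5,fy=5,interpolation=cv2.INTER_CUBIC))
E
```

```text
30.8833 [ 0.4965 -0.2938  0.2076] jaw -98.8 [-0.2  1.2 -0.7] 59.88967797935154 [-0.37  0.52  1.12  1.85 -0.53  1.11 -0.78]
```

View pics/w35.png

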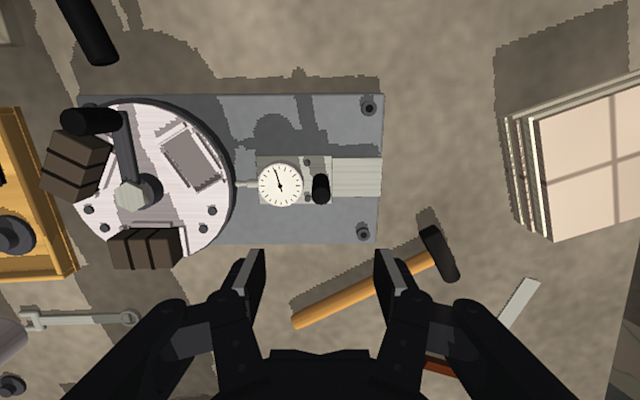

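View pics/c35.png

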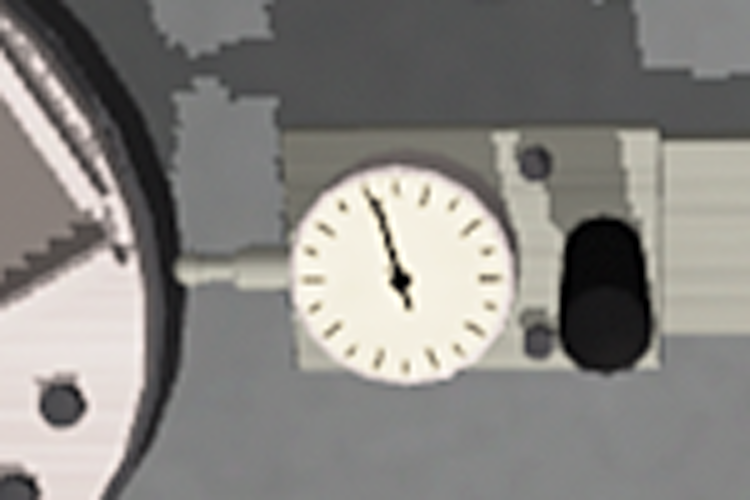

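>>> step_arm([
  [0.099,0.175,0,0,0,0,-0.4],
  [0.099,0.175,0,0,0,0,-0.4],
  [0.099,0.175,0,0,0,0,-0.4],
  [0.099,0.175,0,0,0,0,-0.4],
  [0.099,0.175,0,0,0,0,-0.4],
  [0.099,0.175,0,0,0,0,-0.4],
  [0.099,0.175,0,0,0,0,-0.4],
  [0.099,0.175,-0.02,0,0,0,-0.4],
  [0.099,0.175,-0.02,0,0,0,-0.4],
])

```text
t: 31.63
eef_pos: [0.5911, -0.1182, 0.1815]
tool_rot: [-0.0, 0.997, -0.078, -0.003]
contact_force: [-1.7, 0.4, -1.0]
gripper_width: 0.7
```

```bash
python3 look2.py 36; python3 - <<'E'
from h import *
f=np.load('w36.npz'); r={'intrinsics':f['i'],'extrinsics':f['e']}
print(proj(r,[.5956,-.1188,.154]),proj(r,[.5956,-.1188,.108]))
E
```

```text
31.7833 [ 0.593  -0.1193  0.1847] jaw -98.9 [-0.  -0.6  0.3] 59.732258675809355 [-0.65  0.61  1.09  1.8  -0.6   1.11 -1.07]
[318.36503637 215.47014281] [318.38767736 196.32491667]
```

View pics/w36.png

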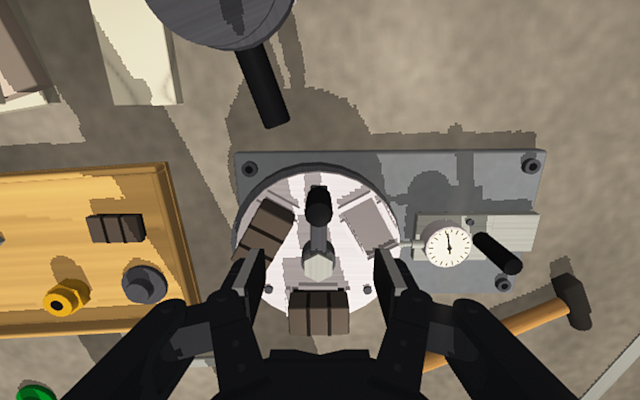

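>>> step_arm([
  [0.001,0.0,-0.04,0,0,0,-0.2],
  [0.001,0.0,-0.075,0,0,0,-0.2],
  [0.001,0.0,-0.093,0,0,0,-0.2],
  [0.001,0.0,-0.095,0,0,0,-0.2],
  [0.001,0.0,-0.095,0,0,0,-0.1],
  [0.001,0.0,-0.095,0,0,0,0.2],
  [0.001,0.0,-0.095,0,0,0,0.45],
  [0.001,0.0,-0.095,0,0,0,0.6],
  [0.001,0.0,-0.095,0,0,0,0.6],
  [0.001,0.0,-0.095,0,0,0,0.6],
], force=25)

```text
t: 32.62
eef_pos: [0.5961, -0.119, 0.0918]
tool_rot: [0.0, 0.997, -0.077, 0.002]
contact_force: [-0.5, -0.4, 7.1]
gripper_width: 0.25
```

```bash
python3 look2.py 37
```

```text
32.7667 [ 0.5961 -0.119   0.0917] jaw -98.8 [-1.  -0.2  7.7] 21.147442917851592 [-0.57  0.71  0.97  1.87 -0.72  0.96 -0.99]
```

View pics/w37.png

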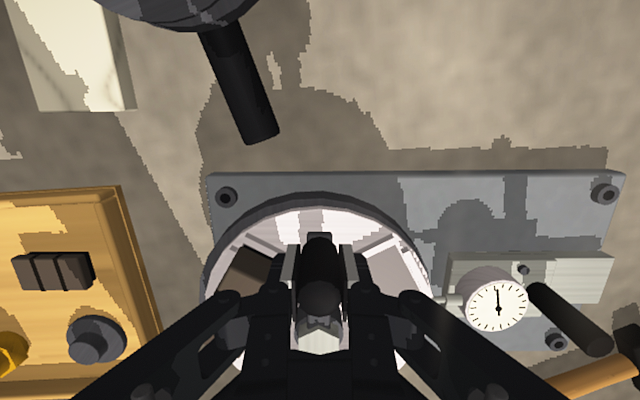

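```bash
cat > dial.py <<'E'
from h import *
def dial(r,c=None,show=None):
    u=np.radians(81.8); h=np.array([.5215,-.1073]); D=h-.146*np.array([np.cos(u),np.sin(u)])
    g=cv2.cvtColor(r['color'],cv2.COLOR_RGB2GRAY).astype(float)
    # rectify the face: 200 px = 56mm, zero pointing left, seen from above
    S=240; m=.030
    src=[];dst=[]
    a0=u
    for (x,y) in((-1,-1),(1,-1),(1,1),(-1,1)): # image x right = away from spindle ; y down
        ex=-np.array([np.cos(a0),np.sin(a0)]); up=np.array([np.cos(a0-np.pi/2),np.sin(a0-np.pi/2)])
        # looking from above with spindle left: clockwise from left goes up
        P=D+m*(x*ex-y*up); src.append(proj(r,np.append(P,.070))); dst.append([S/2+x*S/2,S/2+y*S/2])
    H=cv2.getPerspectiveTransform(np.float32(src),np.float32(dst))
    w=cv2.warpPerspective(r['color'],H,(S,S),flags=cv2.INTER_CUBIC)
    w=cv2.cvtColor(w,cv2.COLOR_RGB2BGR)
    gr=cv2.cvtColor(w,cv2.COLOR_BGR2GRAY)
    # face centre from bright blob
    _,b=cv2.threshold(gr,150,255,cv2.THRESH_BINARY+cv2.THRESH_OTSU)
    cs,_=cv2.findContours(b,cv2.RETR_EXTERNAL,cv2.CHAIN_APPROX_NONE)
    cs=max(cs,key=cv2.contourArea); (cx,cy),R=cv2.minEnclosingCircle(cs)
    best=None
    for dx in range(-8,9,2):
      for dy in range(-8,9,2):
        for t in np.arange(0,360,2.):
            rr=np.arange(15,62,2.); X=cx+dx-np.cos(np.radians(t))*rr; Y=cy+dy-np.sin(np.radians(t))*rr
            v=cv2.remap(gr,np.float32(X)[None],np.float32(Y)[None],cv2.INTER_LINEAR).mean()
            if best is None or v<best[0]: best=(v,t,dx,dy)
    if show: cv2.circle(w,(int(cx),int(cy)),2,(0,0,255),-1); cv2.imwrite('pics/'+show,cv2.resize(w,None,fx=2,fy=2))
    return best,(round(cx),round(cy),round(R)),best[1]/36
if __name__=='__main__':
    import sys
    r=bot.read_camera('wrist'); o=bot.get_obs()
    v=o['eef_pos'][:2]-[.5215,-.1073]
    print(o['t'],'ang',round(np.degrees(np.arctan2(v[1],v[0])),1),'r',round(np.hypot(*v),4),np.round(o['eef_pos'],4),np.round(o['contact_force'],1),np.round(o['q'],2))
    print(dial(r,show=sys.argv[1]))
    cv2.imwrite('pics/full_'+sys.argv[1],cv2.cvtColor(r['color'],cv2.COLOR_RGB2BGR))
E
python3 dial.py d1.png
```

```text
32.8167 ang -8.9 r 0.0755 [ 0.5961 -0.1189  0.0917] [-1.5 -0.2  7.5] [-0.57  0.71  0.97  1.87 -0.72  0.96 -0.99]
((np.float64(19.541666666666668), np.float64(72.0), -8, 8), (129, 112, 119), np.float64(2.0))
```

View pics/d1.png

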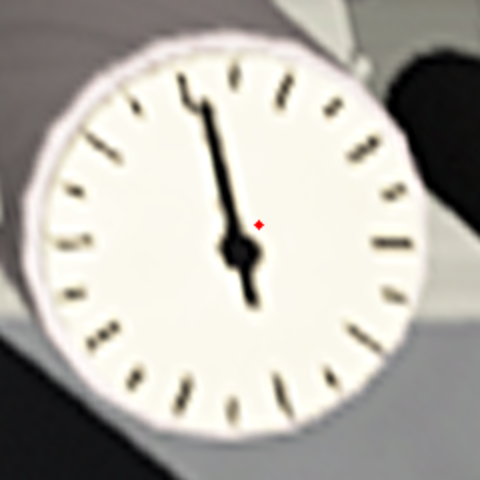

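```bash
sed -i "s/(cx,cy),R=cv2.minEnclosingCircle(cs)/(cx,cy),R=(S\/2,S\/2),0/; s/range(-8,9,2)/range(-6,7,2)/g" dial.py; cat > arc.py <<'E'
import numpy as np,sys
a0=float(sys.argv[1]);tot=float(sys.argv[2]);n=int(sys.argv[3]);g=sys.argv[4] if len(sys.argv)>4 else 0.6
k=np.arange(1,n+1)/n*tot
r=.075
for i in k:
    print([round(r*(np.cos(np.radians(a0+i))-np.cos(np.radians(a0))),4),round(r*(np.sin(np.radians(a0+i))-np.sin(np.radians(a0))),4),0,0,0,0,float(g)],end=',')
E
python3 arc.py -8.9 90 9
```

```text
[np.float64(0.0009), np.float64(0.013), 0, 0, 0, 0, 0.6],[np.float64(-0.0005), np.float64(0.026), 0, 0, 0, 0, 0.6],[np.float64(-0.0041), np.float64(0.0386), 0, 0, 0, 0, 0.6],[np.float64(-0.0099), np.float64(0.0503), 0, 0, 0, 0, 0.6],[np.float64(-0.0176), np.float64(0.0609), 0, 0, 0, 0, 0.6],[np.float64(-0.027), np.float64(0.07), 0, 0, 0, 0, 0.6],[np.float64(-0.0379), np.float64(0.0773), 0, 0, 0, 0, 0.6],[np.float64(-0.0498), np.float64(0.0826), 0, 0, 0, 0, 0.6],[np.float64(-0.0625), np.float64(0.0857), 0, 0, 0, 0, 0.6],
```

>>> step_arm([
  [0.001,0.013,0,0,0,0,0.6],
  [-0.0005,0.026,0,0,0,0,0.6],
  [-0.004,0.0385,0,0,0,0,0.6],
  [-0.01,0.0505,0,0,0,0,0.6],
  [-0.0175,0.061,0,0,0,0,0.6],
  [-0.027,0.07,0,0,0,0,0.6],
  [-0.038,0.0775,0,0,0,0,0.6],
  [-0.05,0.0825,0,0,0,0,0.6],
  [-0.0625,0.0855,0,0,0,0,0.6],
  [-0.0625,0.0855,0,0,0,0,0.6],
])

```text
t: 33.65
eef_pos: [0.5321, -0.0324, 0.0916]
tool_rot: [-0.001, 0.997, -0.077, 0.001]
contact_force: [-3.7, -0.3, 12.4]
gripper_width: 0.251
```

```bash
python3 dial.py d2.png; python3 arc.py 81.1 90 9
```

```text
33.7 ang 81.5 r 0.0756 [ 0.5326 -0.0325  0.0916] [-4.3 -0.2 12.4] [-0.81  0.62  1.04  2.04 -0.7   0.88 -1.1 ]
((np.float64(0.7083333333333334), np.float64(174.0), 6, 4), (120, 120, 0), np.float64(4.833333333333333))
[np.float64(-0.013), np.float64(0.0009), 0, 0, 0, 0, 0.6],[np.float64(-0.026), np.float64(-0.0005), 0, 0, 0, 0, 0.6],[np.float64(-0.0386), np.float64(-0.0041), 0, 0, 0, 0, 0.6],[np.float64(-0.0503), np.float64(-0.0099), 0, 0, 0, 0, 0.6],[np.float64(-0.0609), np.float64(-0.0176), 0, 0, 0, 0, 0.6],[np.float64(-0.07), np.float64(-0.027), 0, 0, 0, 0, 0.6],[np.float64(-0.0773), np.float64(-0.0379), 0, 0, 0, 0, 0.6],[np.float64(-0.0826), np.float64(-0.0498), 0, 0, 0, 0, 0.6],[np.float64(-0.0857), np.float64(-0.0625), 0, 0, 0, 0, 0.6],
```

View pics/full_d2.png

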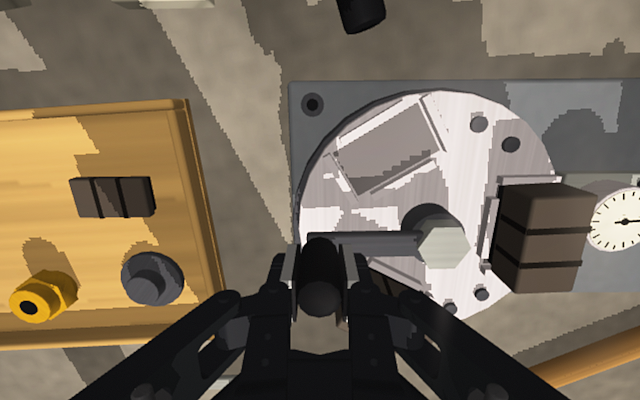

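View pics/d2.png

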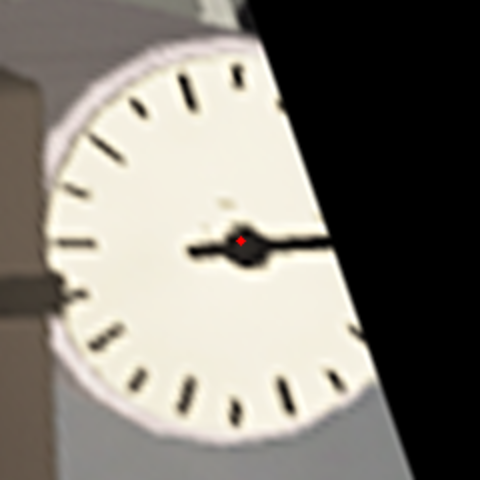

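>>> step_arm([
  [-0.013,0.001,0.0,0,0,0,0.6],
  [-0.026,-0.0005,0.0,0,0,0,0.6],
  [-0.0385,-0.004,0.0,0,0,0,0.6],
  [-0.0505,-0.01,0.0,0,0,0,0.6],
  [-0.061,-0.0175,0,0,0,0,0.6],
  [-0.07,-0.027,0,0,0,0,0.6],
  [-0.0775,-0.038,0,0,0,0,0.6],
  [-0.0825,-0.05,0,0,0,0,0.6],
  [-0.0855,-0.0625,0,0,0,0,0.6],
  [-0.0855,-0.0625,0,0,0,0,0.6],
])

```text
t: 34.53
eef_pos: [0.4476, -0.0977, 0.0916]
tool_rot: [-0.0, 0.997, -0.078, 0.002]
contact_force: [-4.2, -4.0, 15.9]
gripper_width: 0.246
```

```bash
python3 dial.py d3.png; python3 arc.py 171.1 90 9
```

```text
34.5833 ang 172.4 r 0.0745 [ 0.4477 -0.0975  0.0916] [-4.8 -3.2 17.2] [-0.77  0.5   1.1   2.21 -0.65  0.79 -0.97]
((np.float64(0.25), np.float64(288.0), 0, 2), (120, 120, 0), np.float64(8.0))
[np.float64(-0.0009), np.float64(-0.013), 0, 0, 0, 0, 0.6],[np.float64(0.0005), np.float64(-0.026), 0, 0, 0, 0, 0.6],[np.float64(0.0041), np.float64(-0.0386), 0, 0, 0, 0, 0.6],[np.float64(0.0099), np.float64(-0.0503), 0, 0, 0, 0, 0.6],[np.float64(0.0176), np.float64(-0.0609), 0, 0, 0, 0, 0.6],[np.float64(0.027), np.float64(-0.07), 0, 0, 0, 0, 0.6],[np.float64(0.0379), np.float64(-0.0773), 0, 0, 0, 0, 0.6],[np.float64(0.0498), np.float64(-0.0826), 0, 0, 0, 0, 0.6],[np.float64(0.0625), np.float64(-0.0857), 0, 0, 0, 0, 0.6],
```

View pics/full_d3.png

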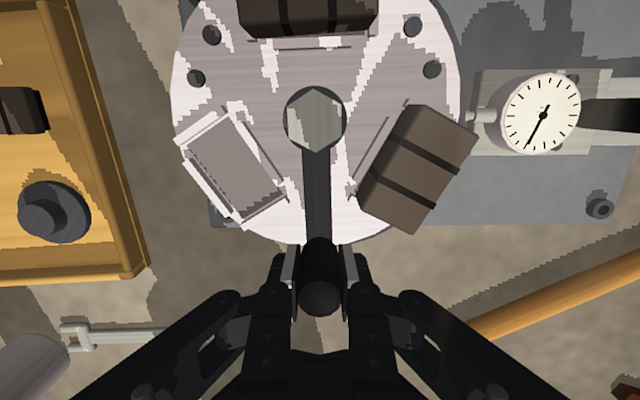

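View pics/d3.png

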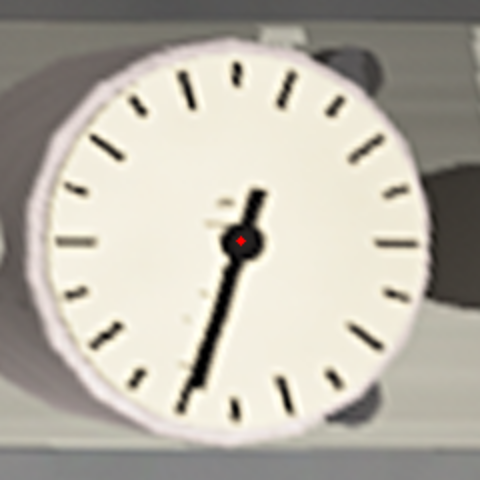

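>>> step_arm([
  [-0.001,-0.013,0.002,0,0,0,0.6],
  [0.0005,-0.026,0.002,0,0,0,0.6],
  [0.004,-0.0385,0.002,0,0,0,0.6],
  [0.01,-0.0505,0.002,0,0,0,0.6],
  [0.0175,-0.061,0.002,0,0,0,0.6],
  [0.027,-0.07,0.002,0,0,0,0.6],
  [0.038,-0.0775,0.002,0,0,0,0.6],
  [0.05,-0.0825,0.002,0,0,0,0.6],
  [0.0625,-0.0855,0.002,0,0,0,0.6],
  [0.0625,-0.0855,0.002,0,0,0,0.6],
])

```text
t: 35.42
eef_pos: [0.5118, -0.1811, 0.092]
tool_rot: [0.001, 0.997, -0.076, 0.001]
contact_force: [4.3, -1.4, -5.2]
gripper_width: 0.248
```

```bash
python3 dial.py d4.png; python3 arc.py 261.1 90 9
```

```text
35.4667 ang -98.0 r 0.0744 [ 0.5111 -0.181   0.092 ] [ 3.6 -1.9 -4.2] [-0.51  0.61  1.    2.02 -0.68  0.88 -0.85]
((np.float64(4.25), np.float64(186.0), 6, 2), (120, 120, 0), np.float64(5.166666666666667))
[np.float64(0.013), np.float64(-0.0009), 0, 0, 0, 0, 0.6],[np.float64(0.026), np.float64(0.0005), 0, 0, 0, 0, 0.6],[np.float64(0.0386), np.float64(0.0041), 0, 0, 0, 0, 0.6],[np.float64(0.0503), np.float64(0.0099), 0, 0, 0, 0, 0.6],[np.float64(0.0609), np.float64(0.0176), 0, 0, 0, 0, 0.6],[np.float64(0.07), np.float64(0.027), 0, 0, 0, 0, 0.6],[np.float64(0.0773), np.float64(0.0379), 0, 0, 0, 0, 0.6],[np.float64(0.0826), np.float64(0.0498), 0, 0, 0, 0, 0.6],[np.float64(0.0857), np.float64(0.0625), 0, 0, 0, 0, 0.6],
```

View pics/full_d4.png

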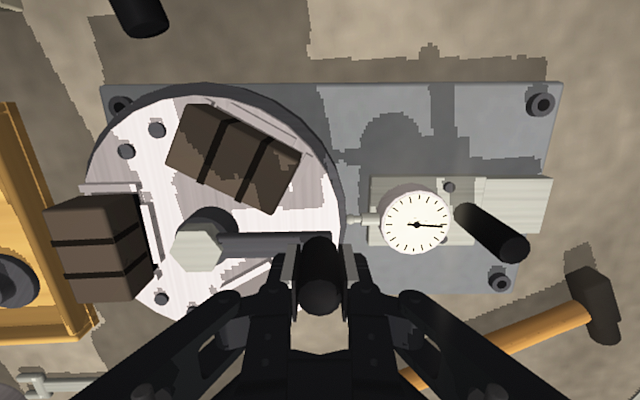

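>>> step_arm([
  [0.013,-0.001,0.0,0,0,0,0.6],
  [0.026,0.0005,0.0,0,0,0,0.6],
  [0.0385,0.004,0.0,0,0,0,0.6],
  [0.0505,0.01,0.0,0,0,0,0.6],
  [0.061,0.0175,0,0,0,0,0.6],
  [0.07,0.027,0,0,0,0,0.6],
  [0.0775,0.038,0,0,0,0,0.6],
  [0.0825,0.05,0,0,0,0,0.6],
  [0.0855,0.0625,0,0,0,0,0.6],
  [0.0855,0.0625,0,0,0,0,0.6],
])

```text
t: 36.3
eef_pos: [0.5962, -0.1151, 0.092]
tool_rot: [-0.001, 0.997, -0.075, 0.001]
contact_force: [4.6, 4.6, -3.4]
gripper_width: 0.248
```

```bash
python3 dial.py d5.png
```

```text
36.35 ang -6.4 r 0.0751 [ 0.5962 -0.1156  0.092 ] [ 6.   2.9 -4.5] [-0.57  0.71  0.97  1.87 -0.71  0.96 -1.  ]
((np.float64(0.75), np.float64(78.0), -4, -4), (120, 120, 0), np.float64(2.1666666666666665))
```

View pics/d5.png

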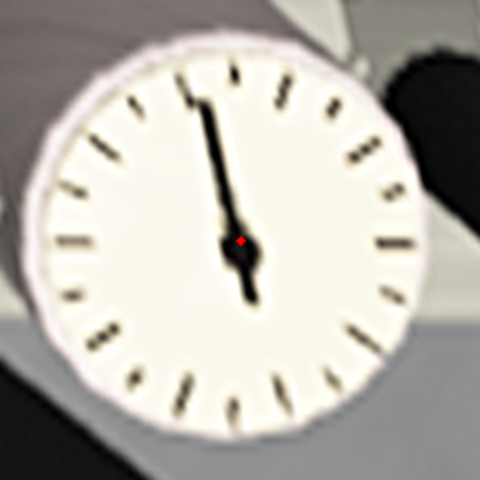

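>>> step_arm([
  [0.001,0.013,0,0,0,0,0.6],
  [-0.0005,0.026,0,0,0,0,0.6],
  [-0.004,0.0385,0,0,0,0,0.6],
  [-0.01,0.0505,0,0,0,0,0.6],
  [-0.0175,0.061,0,0,0,0,0.6],
  [-0.027,0.07,0,0,0,0,0.6],
  [-0.038,0.0775,0,0,0,0,0.6],
  [-0.05,0.0825,0,0,0,0,0.6],
  [-0.0625,0.0855,0,0,0,0,0.6],
  [-0.0625,0.0855,0,0,0,0,0.6],
])

```text
t: 37.18
eef_pos: [0.5292, -0.0321, 0.0919]
tool_rot: [-0.001, 0.997, -0.077, -0.002]
contact_force: [-3.3, 1.2, 1.9]
gripper_width: 0.25
```

>>> step_arm([
  [-0.013,0.001,0.0,0,0,0,0.6],
  [-0.026,-0.0005,0.0,0,0,0,0.6],
  [-0.0385,-0.004,0.0,0,0,0,0.6],
  [-0.0505,-0.01,0.0,0,0,0,0.6],
  [-0.061,-0.0175,0,0,0,0,0.6],
  [-0.07,-0.027,0,0,0,0,0.6],
  [-0.0775,-0.038,0,0,0,0,0.6],
  [-0.0825,-0.05,0,0,0,0,0.6],
  [-0.0855,-0.0625,0,0,0,0,0.6],
  [-0.0855,-0.0625,0,0,0,0,0.6],
])

```text
t: 38.02
eef_pos: [0.4471, -0.0977, 0.0922]
tool_rot: [0.001, 0.997, -0.078, 0.002]
contact_force: [3.8, -5.1, -9.6]
gripper_width: 0.246
```

```bash
python3 dial.py d6.png;python3 dial.py d6.png
```

```text
38.0667 ang 172.4 r 0.0751 [ 0.4471 -0.0974  0.0922] [ 3.8 -4.5 -6.5] [-0.77  0.5   1.09  2.21 -0.64  0.79 -0.98]
((np.float64(0.375), np.float64(288.0), 0, 2), (120, 120, 0), np.float64(8.0))
38.1167 ang 172.2 r 0.0751 [ 0.4471 -0.0971  0.0922] [ 4.6 -4.3 -6.7] [-0.78  0.5   1.09  2.21 -0.64  0.79 -0.98]
((np.float64(0.375), np.float64(288.0), 0, 2), (120, 120, 0), np.float64(8.0))
```

View pics/d6.png

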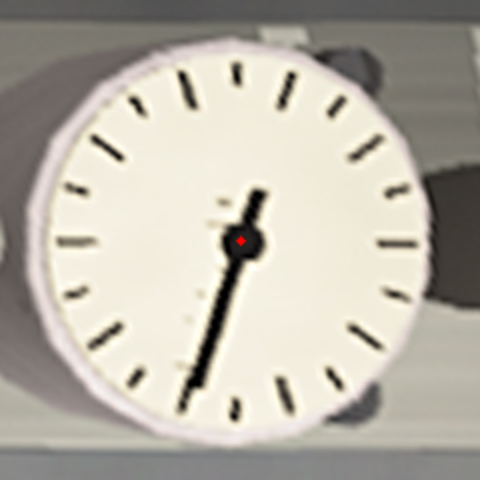

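>>> step_arm([
  [0,0,0,0,0,0,0.4],
  [0,0,0,0,0,0,0.2],
  [0,0,0,0,0,0,-0.1],
  [0,0,0,0,0,0,-0.3],
  [0,0,0,0,0,0,-0.3],
  [0,0,0.03,0,0,0,-0.3],
  [0,0,0.06,0,0,0,-0.3],
  [0,0,0.1,0,0,0,-0.3],
  [0,0,0.14,0,0,0,-0.3],
  [0,0,0.14,0,0,0,-0.3],
])

```text
t: 38.95
eef_pos: [0.4513, -0.0917, 0.2361]
tool_rot: [-0.002, 0.997, -0.072, 0.003]
contact_force: [1.8, 0.4, -0.2]
gripper_width: 0.653
```

```bash
python3 look2.py 40; python3 dial.py d7.png; python3 -c "
from h import *
snap('top','t40.png');snap('side','s40.png')
a=cv2.imread('pics/t40.png')
cv2.imwrite('pics/c40.png',a[130:250,180:500].repeat(2,0).repeat(2,1))"
```

```text
39.1 [ 0.4466 -0.0945  0.2314] jaw -98.7 [-0.5 -0.5 -0.1] 55.31422913386245 [-1.14  0.27  1.45  2.07 -0.31  1.06 -1.26]
39.15 ang 170.9 r 0.0765 [ 0.4459 -0.0952  0.2309] [-0.7 -0.4 -0.4] [-1.14  0.27  1.45  2.08 -0.31  1.06 -1.26]
((np.float64(50.0), np.float64(288.0), -2, 6), (120, 120, 0), np.float64(8.0))
```

View pics/w40.png

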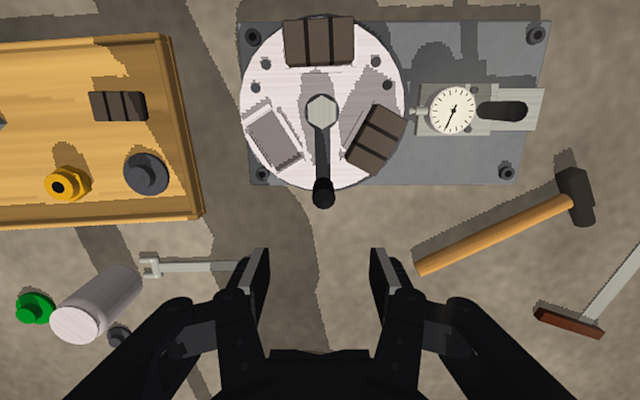

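View pics/d7.png

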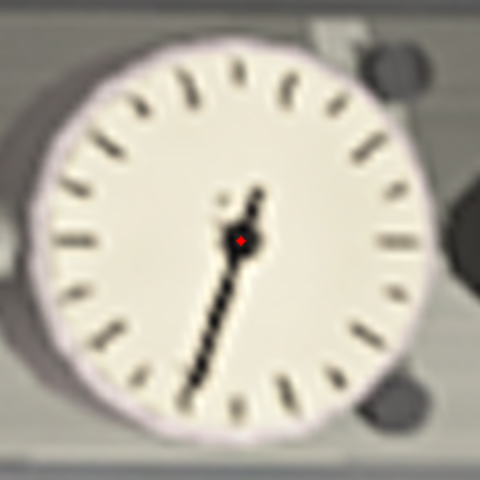

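View pics/c40.png

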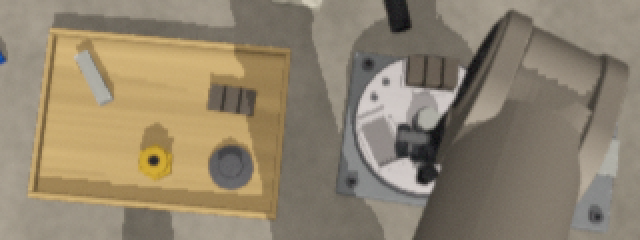

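```bash
python3 - <<'E'
from h import *
for _ in range(4): bot.read_camera('side')
o=bot.get_obs(); print(np.round(o['q'],3),np.abs(o['joint_vel']).max(),o['contact_force'])
print(bot.hand_in())
E
```

```text
[-1.135  0.274  1.451  2.074 -0.312  1.056 -1.257] 0.008360094530652944 [-0.09446244 -0.18599315  0.37624036]
the job is handed in; nothing more can be done
None
```

I changed the bricks and left the head with its high spot at the plunger. I handed the job in at about 39 s of the 210 s allowed.

**Bricks:** One worn brick and two full-height bricks were present. The worn brick is in the crate. Both full-height bricks are in pockets, foot down; I checked that they sat level in the pictures just after fitting and again after the crank turns. The third pocket is empty. The flange, bar stub and coupling stayed in the crate. I kept clear of the tin can and the offcut; neither looked moved.

**Indicator:** I pushed the slide against its stop with about 28 N. The post then stood about 192 mm from the spindle, which matches fully home. The dial read about 2.0–2.1 mm there, so the low spot was already at the plunger.

**Crank:** I turned the head through one full turn and another half turn. The dial read about 2.1, 4.9, 8.0, 5.1 and 2.1 mm on the quarter turns, then 8.0 mm after the last half turn. It still read 8.0 mm after I let go and raised the arm clear.

**Things that did not match:**
- The finger tips sit about 30 mm behind the stated tool point. My first attempt to grip the worn brick closed above it, so I lowered the gripper by what I saw and measured.
- At the end, joint 3 stood at 1.451 rad, close to its 1.46 limit but inside it.

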